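# Turn the carrier plate and set up pots for filling

## Robot

A 7-joint arm with a two-finger parallel gripper is mounted at the origin on the work surface. World frame = base frame: x ahead of the robot, y to its left, z up, the work surface at z = 0. Lengths are in mm, angles in rad, forces in N, time in s.
With the tool pointing down it reaches from about 400 to 850 mm from the base axis. Payload 4.4 kg.
Tool frame: the origin (TCP) lies midway between the tips of the shut fingers; the grasp point (between the pads) lies 19 mm behind it; z points along the fingers, y is the line along which they close (so a half turn about z gives the same grasp; the last joint's range is limited). The gripper opens to 94 mm and grips with 3 to 60 N. Pads are 16 mm wide; open, the fingers measure 119 mm over their backs; the gripper's body (75 mm by 177 mm) begins 78 mm behind the grasp point.
Start: joints at [1.187, 0.628, 0.038, 1.517, -0.027, 0.996, -0.02], TCP at [203.139, -617.457, 205.478] pointing down, gripper open.
Joint ranges: [-3.06, 3.06], [-0.37, 2.12], [-1.25, 1.32], [0.18, 2.47], [-1.1, 4.24], [0.23, 1.98], [-2.94, 2.94]. Speed limits (rad/s): [2.57, 2.57, 3.14, 3.14, 3.14, 3.14, 3.14].

## Interface

Orientations are given as a unit quaternion [w, x, y, z].
In Python, from bench import bot gives the robot as it stands.
- The arm moves only by the tool jog_arm, never from a script. Its argument "targets" is a list that holds one entry, the list of rows, each a list of 6 numbers: the shift along the tool's x, y, z in mm, then the turn, a rotation vector about the tool's x, y, z in degrees. A call has 1 to 5 rows; each row shifts and turns the commanded pose from where the row before left it, along the tool's axes as they then stand; what a row does not reach is not made up. A row lasts 1/10 s, in which the tool goes at most 50 mm and 8.59 degrees, less where a joint would pass 70% of its speed; a pose out of reach is approached as far as the arm can. A call with a gripper value outside its range is refused whole. "gripper" is the closure in counts, from 0 (fully open) to 255 (shut), set as the call begins (left out, the last holds). The fingers move at their own pace and stop on an object; the grip force is fixed at half the most. Time passes only in rows, so rows that do not move let the fingers close. It gives the time, the measured TCP pose, the force, the opening and the grip force at its end, in the units of the state.
- bot.read_state(): the state, without advancing time (a new reading comes with each control period).
- bot.camera(name): name is "side" or "top" or "wrist"; returns (picture, depth): 480x640x3 uint8, red, green, blue; 480x640 float32, mm along the optical axis (not along the pixel's ray), 0 where there is no reading.
- bot.camera_model(name): a dict with "intrinsics" (3x3 intrinsics, pixels), "R" (3x3) and "t" (3): a world point X has camera coordinates R X + t. Camera axes: x right, y down, z forward; pixel columns grow to the right and rows downward; lengths in mm; the calibration is good to about 2 mm. A picture is of the moment at which its call begins: read the wrist's pose just before it. camera_model takes no time and is no camera call; for the wrist camera it gives the pose at the moment of the call.
- bot.hand_in(): hands the job in; it is judged then, once.
The state is a dict: "t": time; "q": joint angles; "dq": joint speeds; "tau": joint torques, N m; "tcp_pos": TCP position; "eef_rot": TCP orientation; "force": force on the tool from outside, world axes, zero at the start; "torque": the same for the moment, N m; "width": finger opening in mm; "grip_force": force on a finger pad.
Only numpy, scipy, OpenCV 4.12 (cv2) and the standard library are available. Lean on these libraries where they do the work, as an engineer would, in place of code of your own. Each camera call takes 0.05 s, during which the arm holds its last target. There are 200 camera calls.

## Task

The filling bed is set up for small vials: turn its blue carrier plate over so that the four large pot wells face up, and seat it again fully down on the bed's two locating pins. Then stand every empty white pot that is there upright in a well of its own, down on the well's floor. Last, when all the pots stand ready, lift the loose yellow cap off the bottle of fixative and put it in the steel kidney dish; leave the bottle standing where it is, and do not disturb the spray bottle or the gauze roll.

Things in the scene. Friction and masses are not known exactly. Their poses are not given: they have to be found in the camera images.
- bed: fixed filling bed: foot plate 250 x 110 x 6 mm, on it an aluminium block 224 x 44 mm, its top 30 mm above the counter. Origin at the centre of the underside, x along its length, z up. Two pins with tapered noses stand 13 mm above the block on its long centre line: a thick one (12 mm) at x = -97 mm, a thin one (8 mm) at x = +91 mm
- bed_seat (a point): centre of the top of the bed's block, 30 mm above the counter; the middle of a seated plate lies 10 mm above it. The plate seats either way up, but only with its large hole over the thick pin; turned end for end it stays up on the pins
- plate: loose blue plate 220 x 66 x 20 mm, 0.26 kg, origin in its middle, x along its length. +z side (up at the start): 21 small vial holes; -z side: four pot wells 36 mm across, 7 mm deep, at x = -63, -21, 21, 63 mm. Pin holes right through on its long centre line: 15 mm wide at x = -97 mm, 11 mm at x = +91 mm. Starts seated on the pins, x along the bed's x; its long edges overhang the block by 11 mm
- well1 (a point): centre of the floor of the pot well at x = -63 mm of the plate, 3 mm from the plate's middle plane on its -z side
- well2 (a point): centre of the floor of the pot well at x = -21 mm of the plate, 3 mm from the plate's middle plane on its -z side
- well3 (a point): centre of the floor of the pot well at x = 21 mm of the plate, 3 mm from the plate's middle plane on its -z side
- well4 (a point): centre of the floor of the pot well at x = 63 mm of the plate, 3 mm from the plate's middle plane on its -z side
- rack: fixed wire rack on a drip tray 115 x 100 mm, for standing plates on end (a handy halfway rest in turning the plate). Three hoops of 6 mm wire, 61 mm high, 96 mm long along x, at y = -30, 0, 30 mm; the two slots between them (y = -15, +15 mm) are 24 mm wide, their floor 6 mm above the counter. Origin under its centre, z up.
- dish: loose steel kidney dish, about 230 mm long (its x), 130 mm wide (its y) and 42 mm high, 0.26 kg; a curved trough 100 mm wide inside with a flat floor 2 mm thick and nearly upright walls. Origin under its middle, z up; the hollow of the kidney faces -y. It stands on the counter
- dish_a (a point): point on the dish's floor in the middle of the trough at its -x end, 50 mm from the walls
- dish_b (a point): point on the dish's floor in the middle of the trough, half way along, 50 mm from the walls
- dish_c (a point): point on the dish's floor in the middle of the trough at its +x end, 50 mm from the walls
- pot1: open, empty white specimen pot with a green band, 32 mm across, 60 mm tall, about 60 g, heavy-bottomed; origin at the centre of its underside, z up. It starts upright on the counter. Not every pot is there in every run (None if absent)
- pot2: open, empty white specimen pot with a green band, 32 mm across, 60 mm tall, about 60 g, heavy-bottomed; origin at the centre of its underside, z up. It starts upright on the counter. Not every pot is there in every run (None if absent)
- pot3: open, empty white specimen pot with a green band, 32 mm across, 60 mm tall, about 60 g, heavy-bottomed; origin at the centre of its underside, z up. It starts upright on the counter. Not every pot is there in every run (None if absent)
- pot4: open, empty white specimen pot with a green band, 32 mm across, 60 mm tall, about 60 g, heavy-bottomed; origin at the centre of its underside, z up. It starts upright on the counter. Not every pot is there in every run (None if absent)
- bottle: loose squat amber bottle of fixative, 58 mm across, 84 mm tall without its cap, neck 24 mm across, about 0.26 kg; origin at the centre of its underside, z up
- bottle_neck (a point): point on the bottle's axis, 72 mm above its underside, where the origin of the cap lies when the cap is on
- cap: yellow cap lying loosely over the bottle's neck (not screwed; lifts straight off), 36 mm across, 18 mm tall, about 18 g, skirt 12 mm deep; origin at the centre of its open lower rim, z towards its closed top. On the bottle its rim is 72 mm and its top 90 mm above the counter
- spray: white disinfectant bottle, 62 mm across, 170 mm tall, origin under its centre; a bystander, not to be disturbed
- gauze: roll of gauze lying down, 60 mm across, 100 mm long, origin at the middle of its underside; a bystander, not to be disturbed

How it is judged:
By the outcome, as a careful person would: the job done as asked, in the order asked, and still so for the second after the job is handed in, with the robot touching nothing.
Of pot1, pot2, pot3, pot4 only 2 to 4 are there at a start; the rules pass over those that are not, and their reading is None.
At some moment in a run one of dish, pot1, pot2, pot3, pot4 may be knocked a few centimetres aside while the robot is not near it.
It also fails if it takes over 208 s, if anything falls off the work surface, if the arm or the gripper's body presses on something with over 40 N, if the wrist force passes 120 N, or if a joint passes its speed limit or range.

## Working session

There is one attempt and no reset: what is moved stays moved. The work goes in short steps, Python scripts to look and compute and a tool call to move; the robot and the scene stay as the last step left them, time stands still between calls to the robot, and variables do not carry over. Pictures are saved under pics/ and viewed, at most 14 in all, crops included, and the job is handed in when it is done.

Besides the shell and the picture viewer there is one more tool, called after "Emit:" in YAML: its name, and indented under it one key for each argument. jog_arm: Moves the arm, as the interface text tells. Its arguments: {"type":"object","properties":{"targets":{"type":"array"},"gripper":{"type":"number"}},"required":["targets"]}

```bash
ls; mkdir -p pics; cat > h.py <<'E'
import numpy as np, cv2
from bench import bot
def snap(n,f=None):
    m=bot.camera_model(n); p,d=bot.camera(n)
    if f: cv2.imwrite('pics/'+f,cv2.cvtColor(p,cv2.COLOR_RGB2BGR))
    return p,d,m
def ray(m,uv,z):
    K=np.array(m['intrinsics']);R=np.array(m['R']);t=np.array(m['t'])
    c=-R.T@t; d=R.T@np.linalg.inv(K)@np.array([uv[0],uv[1],1.])
    return c+d*(z-c[2])/d[2]
def cloud(d,m):
    K=np.array(m['intrinsics']);R=np.array(m['R']);t=np.array(m['t'])
    v,u=np.mgrid[:480,:640]
    P=np.stack([(u-K[0,2])/K[0,0]*d,(v-K[1,2])/K[1,1]*d,d],-1)
    return (P-t)@R
E
python3 - <<'E'
from h import *
for n in ('top','side'):
    p,d,m=snap(n,n+'0.png'); np.savez(n+'0.npz',p=p,d=d,**{k:np.array(v) for k,v in m.items()})
    print(n,m)
print(bot.read_state())
E
```

```text
pics
top {'intrinsics': array([[451.62626873,   0.        , 321.16303562],
       [  0.        , 451.62626873, 238.63927843],
       [  0.        ,   0.        ,   1.        ]]), 'R': array([[ 6.25313539e-04, -9.99885331e-01,  1.51305746e-02],
       [-9.82540763e-01, -3.42931564e-03, -1.86015828e-01],
       [ 1.86046385e-01, -1.47500881e-02, -9.82430240e-01]]), 't': array([ -30.06282531,  557.4853353 , 1129.47457506])}
side {'intrinsics': array([[470.20778649,   0.        , 319.3376358 ],
       [  0.        , 470.20778649, 241.7005625 ],
       [  0.        ,   0.        ,   1.        ]]), 'R': array([[-0.94462654, -0.32813511, -0.0028359 ],
       [-0.23258225,  0.67559801, -0.69962334],
       [ 0.23148691, -0.6602232 , -0.71450622]]), 't': array([526.06649026, 193.15537488, 829.81980555])}
{'t': 0.1, 'q': array([ 1.18718537,  0.62924174,  0.0384548 ,  1.51823848, -0.02697163,
        0.9962849 , -0.02001349]), 'dq': array([-0.00059476, -0.00245997, -0.00077684, -0.00045778,  0.00021846,
       -0.00065835, -0.0013127 ]), 'tau': array([ 2.55268198e-03, -5.50789261e+01,  1.14743203e+00, -1.87115943e+01,
       -5.20563300e-02,  1.92020391e-02,  3.76034495e-05]), 'tcp_pos': array([ 202.9512804 , -616.89328506,  204.66340998]), 'eef_rot': array([-8.12869098e-04,  9.87401168e-01,  1.58234794e-01, -1.52989508e-04]), 'force': array([-1.18468224, -0.08464898,  0.43857297]), 'torque': array([0.03406659, 0.01060066, 0.02313998]), 'grip_force': 0.0, 'width': 94.1071677251678}
```

View pics/top0.png

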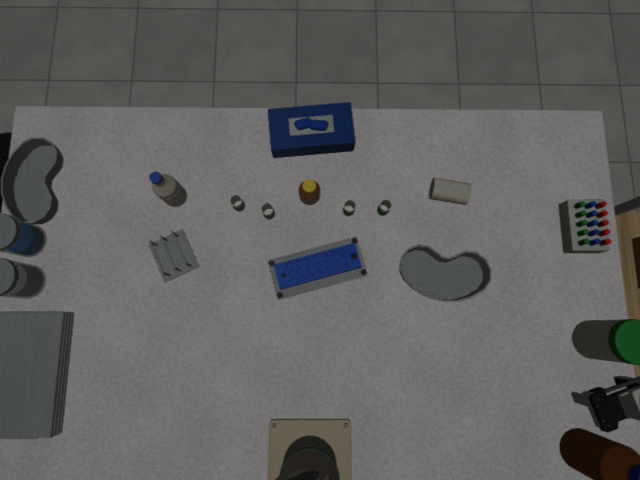

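View pics/side0.png

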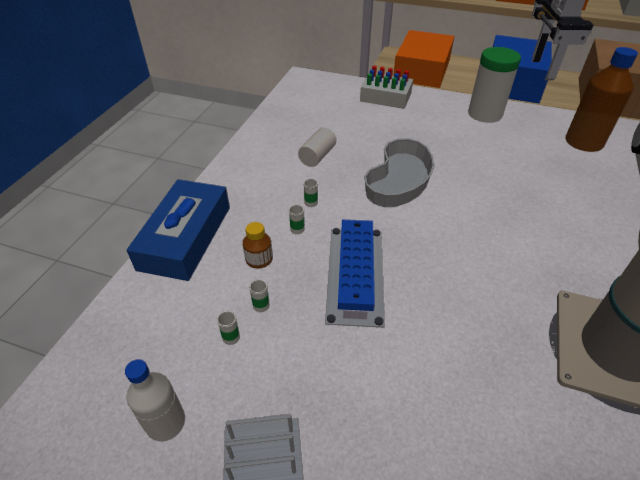

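The top view shows the bed and plate at about (318,267), the rack at (174,256), the dish at (445,272) and the bottle at (309,190). Four pots are at (237,202), (268,211), (349,207) and (383,207). The side view agrees with this.

```bash
cat > meas.py <<'E'
from h import *
def blobs(n,p,d,m):
    P=cloud(d,m); hsv=cv2.cvtColor(p,cv2.COLOR_RGB2HSV)
    X,Y,Z=P[...,0],P[...,1],P[...,2]
    ok=(d>0)&(X>250)&(X<950)&(abs(Y)<560)
    def rep(name,mask,amin=15):
        k,l,s,c=cv2.connectedComponentsWithStats(mask.astype(np.uint8))
        for i in range(1,k):
            if s[i,4]<amin: continue
            q=P[l==i]; r=cv2.minAreaRect(q[:,:2].astype(np.float32))
            print(n,name,'px',c[i].round(),'n',s[i,4],'med',np.median(q,0).round(1),'rect',np.round(r[0],1),np.round(r[1],1),round(r[2],1),'z98',np.percentile(q[:,2],[2,98]).round(1))
    H,S,V=hsv[...,0],hsv[...,1],hsv[...,2]
    rep('blue',ok&(H>105)&(H<130)&(S>150)&(Z<80)&(Z>25),100)
    rep('yellow',ok&(H>18)&(H<35)&(S>120)&(Z>60))
    rep('green',ok&(H>45)&(H<85)&(S>90)&(Z<80),5)
    rep('tall',ok&(Z>12),60)
if __name__=='__main__':
    for n in ('top','side'):
        z=np.load(n+'0.npz'); blobs(n,z['p'],z['d'],{k:z[k] for k in('intrinsics','R','t')})
E
python3 meas.py
python3 - <<'E'
import cv2
a=cv2.imread('pics/top0.png')
cv2.imwrite('pics/c0.png',cv2.resize(a[215:310,140:375],None,fx=3.4,fy=3.4,interpolation=cv2.INTER_CUBIC))
E
```

```text
top blue px [312. 127.] n 2583 med [859.1  -6.5  65.1] rect [ 8.684e+02 -8.000e-01] [121.6 224.5] 5.5 z98 [46.  69.6]
top blue px [311. 124.] n 149 med [868.7  -1.   76.7] rect [8.697e+02 4.000e-01] [67.6 31.9] 85.1 z98 [70.  79.9]
top blue px [317. 266.] n 2052 med [486.6 -18.2  49.5] rect [487.3 -19.4] [ 66.2 217.4] 15.7 z98 [39.5 54.4]
top yellow px [309. 186.] n 158 med [690.7   3.3  89.7] rect [691.    4.4] [34.7 34.9] 6.6 z98 [79.1 93.9]
top green px [381. 212.] n 20 med [ 636.1 -190.9   26. ] rect [ 638.  -191.9] [21.9  5.2] 54.5 z98 [11.7 38. ]
top green px [347. 213.] n 13 med [632.6 -98.9  23.4] rect [633.7 -99.2] [20.5  4.8] 67.3 z98 [18.3 39.5]
top tall px [311. 129.] n 4042 med [856.2  -1.1  65.1] rect [868.2  -1.7] [123.  230.1] 5.5 z98 [19.8 81.7]
top tall px [168. 188.] n 831 med [674.5 359.7 110.6] rect [681.6 367.6] [53.2 61.3] 42.4 z98 [ 18.3 172.6]
top tall px [450. 191.] n 886 med [ 688.9 -375.    54.1] rect [ 695.3 -379.8] [100.9  59.7] 80.6 z98 [22.6 62.9]
top tall px [309. 191.] n 433 med [680.8   3.2  59.5] rect [688.3   2.4] [52.7 56.9] 1.8 z98 [15.9 93.1]
t
[... 2564 characters left out ...]
.8] rect [687.1   9.1] [57.9 50.4] 29.3 z98 [14.7 91.5]
side tall px [259. 293.] n 459 med [633.9 120.2  43.1] rect [635.3 114.5] [33.1 31.7] 83.1 z98 [13.8 60.4]
side tall px [228. 326.] n 505 med [656.2 200.7  41.9] rect [657.8 197.9] [30.9 32.4] 72.0 z98 [14.5 60.4]
side tall px [153. 401.] n 3111 med [670.6 382.6 107.8] rect [679.8 375.7] [62.1 53.5] 50.9 z98 [ 16.9 170.2]
side tall px [258. 421.] n 389 med [533.8 342.1  59. ] rect [532.4 340.9] [95.5  6.8] 26.1 z98 [17.3 62. ]
side tall px [259. 442.] n 412 med [521.2 368.9  59.3] rect [519.3 368.1] [95.6  7.5] 25.7 z98 [13.7 62.1]
side tall px [259. 463.] n 429 med [507.  395.7  59.4] rect [506.2 395. ] [95.4  6.9] 25.3 z98 [17.4 62.4]
```

View pics/c0.png

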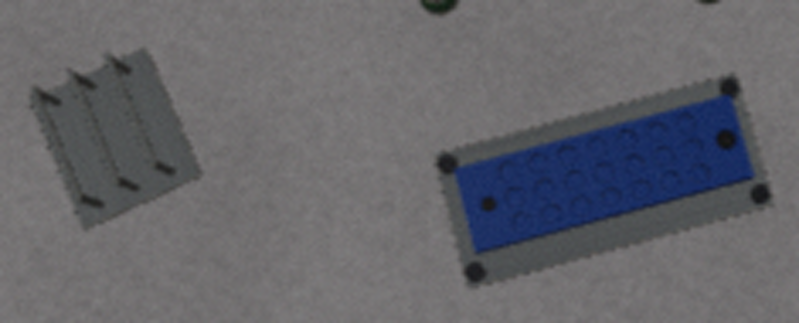

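Emit:
jog_arm:
  targets:
    - [[0,0,-40,0,0,0],[0,0,-40,0,0,0],[0,0,0,8,0,0],[0,0,0,8,0,0],[0,0,0,8,0,0]]

```text
t: 0.6
tcp_pos: [203.2, -617.5, 287.5]
eef_rot: [-0.206, 0.966, 0.155, -0.033]
force: [0.1, -1.2, -1.2]
width: 94.1
grip_force: 0.0
```

```bash
python3 - <<'E'
from h import *
s=bot.read_state();print([s[k].tolist() for k in('q','tcp_pos','eef_rot')])
E
```

```text
[[1.2001346512154711, 0.8695821736771503, 0.048939293493956024, 0.8785057145191153, -0.04429413212473102, 1.8152608472019724, -0.01458578097987483], [203.24832189200586, -617.5344583423689, 287.47241054459255], [-0.20637561623987885, 0.9655795175008245, 0.15485060001236892, -0.032963496178264065]]
```

Emit:
jog_arm:
  targets:
    - [[0,40,0,0,0,0],[40,0,0,0,0,8],[0,0,0,0,8,0],[0,0,0,0,8,8],[0,0,0,0,8,8]]

```text
t: 1.1
tcp_pos: [253.0, -639.8, 268.0]
eef_rot: [-0.216, 0.969, -0.056, 0.103]
force: [-0.5, 0.4, -0.3]
width: 93.8
grip_force: 0.0
```

```bash
python3 - <<'E'
from h import *
s=bot.read_state();print([s[k].tolist() for k in('q','tcp_pos','eef_rot')])
E
```

```text
[[1.3176421992583243, 0.8990006405682531, 0.022828261736902406, 0.8928442069321517, -0.3389203178559018, 1.713515163820083, -0.33653467392565956], [253.04119289554623, -639.8421940106537, 267.96520429696], [-0.2162035904511185, 0.969340241669986, -0.055531107894543, 0.10272195194418245]]
```

The crop shows the large hole at the right (-y) end of the plate, so bed +x points towards world +y, about 15.5° off. Next I fit the kinematics from the recorded states.

```bash
cat > kin.py <<'E'
import numpy as np
from scipy.spatial.transform import Rotation as Ro
from scipy.optimize import least_squares
lo=np.array([-3.06,-.37,-1.25,.18,-1.1,.23,-2.94]);hi=np.array([3.06,2.12,1.32,2.47,4.24,1.98,2.94])
DATA=[([1.18718537,0.62924174,0.0384548,1.51823848,-0.02697163,0.9962849,-0.02001349],[202.9512804,-616.89328506,204.66340998],[-8.12869098e-04,9.87401168e-01,1.58234794e-01,-1.52989508e-04]),
([1.2001346512154711,0.8695821736771503,0.048939293493956024,0.8785057145191153,-0.04429413212473102,1.8152608472019724,-0.01458578097987483],[203.24832189200586,-617.5344583423689,287.47241054459255],[-0.20637561623987885,0.9655795175008245,0.15485060001236892,-0.032963496178264065]),
([1.3176421992583243,0.8990006405682531,0.022828261736902406,0.8928442069321517,-0.3389203178559018,1.713515163820083,-0.33653467392565956],[253.04119289554623,-639.8421940106537,267.96520429696],[-0.2162035904511185,0.969340241669986,-0.055531107894543,0.10272195194418245])]
def fk(q,p,s):
    z=lambda a:Ro.from_euler('z',a); y=lambda a:Ro.from_euler('y',a)
    R=z(s[0]*q[0]+p[4]);P=np.array([0,0,p[0]])
    R=R*y(q[1]);R1=R*z(s[1]*q[2]);P=P+R1.apply([p[5],p[6],p[1]])
    R=R1*y(q[3]);R=R*z(s[2]*q[4]);P=P+R.apply([p[7],p[8],p[2]])
    R=R*y(q[5]);P=P+R.apply([p[9],p[10],p[3]]);R=R*z(s[3]*q[6]+p[11])
    return P,R
def res(p,s):
    o=[]
    for q,t,e in DATA:
        P,R=fk(q,p,s); o+=list((P-t)/10)+list((R.inv()*Ro.from_quat([e[1],e[2],e[3],e[0]])).as_rotvec()*100)
    return np.array(o+list(np.array(p)[5:11]*.01))
if __name__=='__main__':
    import itertools
    out=[]
    for s in itertools.product([1,-1],repeat=4):
        for a in (0,np.pi/2,np.pi,-np.pi/2):
          for b in (0,-2.44):
            r=least_squares(res,[350,450,450,300,b]+[0]*6+[a],args=(s,))
            out.append((r.cost,s,r.x))
    out.sort(key=lambda o:o[0])
    for c,s,x in out[:3]: print(c,s,x.round(3).tolist())
E
python3 kin.py; python3 - <<'E'
from h import *
m=bot.camera_model('wrist');s=bot.read_state();e=s['eef_rot']
from scipy.spatial.transform import Rotation as Ro
R=Ro.from_quat([e[1],e[2],e[3],e[0]]).as_matrix()
c=-np.array(m['R']).T@np.array(m['t']);print(m['intrinsics'][0],R.T@(c-s['tcp_pos']),np.array(m['R'])@R)
E
```

```text
0.03106494970273745 (-1, -1, -1, -1) [343.483, 548.813, 385.434, 372.445, -0.0, -0.745, -22.04, 1.19, -2.669, -4.994, -2.669, 1.57]
0.031064949702803546 (-1, -1, -1, -1) [343.483, 548.813, 385.434, 372.445, -0.0, -0.745, -22.04, 1.19, -2.669, -4.994, -2.669, 1.57]
0.031064949702860712 (-1, -1, -1, -1) [343.483, 548.813, 385.434, 372.445, -0.0, -0.745, -22.04, 1.19, -2.669, -4.994, -2.669, -4.713]
[407.99581768   0.         317.93591132] [  75.35632772    0.44598713 -178.9436122 ] [[-7.06289412e-04  9.99999339e-01 -9.07301254e-04]
 [-9.66441706e-01 -9.15659681e-04 -2.56884392e-01]
 [-2.56885053e-01  6.95419045e-04  9.66441714e-01]]
```

```bash
cat > plan.py <<'E'
from kin import *
import itertools
S=(-1,-1,-1,-1)
PAR=[343.483,548.813,385.434,372.445,0,-.745,-22.04,1.19,-2.669,-4.994,-2.669,1.57]
def ik(P,R,seed,n=1):
    mid=(lo+hi)/2
    def f(q):
        p,r=fk(q,PAR,S)
        return np.r_[(p-P)/5,(R.inv()*r).as_rotvec()*60,.02*(q-seed)]
    r=least_squares(f,np.clip(seed,lo+.03,hi-.03),bounds=(lo,hi))
    p,rr=fk(r.x,PAR,S)
    return r.x,np.linalg.norm(p-P)+100*np.linalg.norm((R.inv()*rr).as_rotvec())
def tool(d,y):
    d=np.array(d,float);d/=np.linalg.norm(d);y=np.array(y,float);y/=np.linalg.norm(y)
    return Ro.from_matrix(np.c_[np.cross(y,d),y,d])
ub=np.array([-.267,.964,0]);wb=np.array([-.964,-.267,0]);ry=np.array([-.432,.902,0]);rx=np.array([.902,.432,0]);Z=np.array([0,0,1.])
B=np.array([486.5,-19,40]);
if __name__=='__main__':
    K=np.array([526.5,354,116.])
    for e,f in itertools.product((1,-1),(1,-1)):
      for deg in (20,30,45,):
       for deg2 in (20,45,):
        a,b=-e*np.radians(deg),-e*np.radians(deg2)
        Xb=[ub,wb,Z]; Xr=[e*Z,np.cross(f*ry,e*Z),f*ry]; Xf=[ub,-wb,-Z]
        for y1,y2 in itertools.product((1,-1),(1,-1)):
            q0=np.array([0,.75,.03,1.5,0.3,.9,0]);out=[];tot=0;mg=9
            for X,an,sg,ys,C in ((Xb,a,-1,y1,B),(Xr,a,-1,y1,K),(Xr,b,1,y2,K),(Xf,b,1,y2,B)):
                d=np.sin(an)*X[0]+sg*np.cos(an)*X[2]
                best=None
                for sd in ([q0] if out else [q0,np.array([0,.75,.03,1.5,1.5,.9,-1.5]),np.array([0,.75,.03,1.5,.3,.9,1.5]),np.array([0,.75,.03,1.5,1.5,.9,1.5]),np.array([0,.75,.03,1.5,.3,.9,-2.5])]):
                    q,er=ik(C+19*d,tool(d,ys*X[1]),sd)
                    if best is None or er<best[1]: best=(q,er)
                q0=best[0];out.append(q0);tot+=best[1];mg=min(mg,(q0-lo).min(),(hi-q0).min())
            if tot<5: print(e,f,deg,deg2,y1,y2,round(tot,2),round(mg,2),*[o.round(1).tolist() for o in out])
E
python3 plan.py
```

```text
1 1 20 20 1 1 0.0 0.05 [0.0, 0.8, -0.4, 2.2, 1.2, 0.7, 2.0] [-1.2, 1.2, 0.3, 1.3, 0.6, 1.5, -0.9] [0.5, 1.5, -1.2, 1.6, 0.0, 0.9, 0.2] [0.3, 0.9, -0.9, 2.2, 1.4, 1.0, -1.3]
1 1 20 45 1 1 0.0 0.24 [0.0, 0.8, -0.4, 2.2, 1.2, 0.7, 2.0] [-1.2, 1.2, 0.3, 1.3, 0.6, 1.5, -0.9] [0.3, 1.1, -1.0, 1.7, 0.1, 0.8, 0.0] [-0.2, 1.0, -0.5, 2.1, 1.4, 1.2, -1.6]
1 1 30 20 1 1 0.0 0.08 [-0.2, 0.8, -0.3, 2.2, 1.3, 0.8, 1.8] [-1.2, 1.1, 0.3, 1.3, 0.6, 1.4, -0.9] [0.5, 1.4, -1.2, 1.6, -0.0, 0.9, 0.2] [0.3, 0.9, -0.9, 2.2, 1.4, 1.0, -1.3]
1 1 30 45 1 1 0.0 0.27 [-0.2, 0.8, -0.3, 2.2, 1.3, 0.8, 1.8] [-1.2, 1.1, 0.3, 1.3, 0.6, 1.4, -0.9] [0.3, 1.1, -1.0, 1.7, 0.1, 0.8, 0.0] [-0.2, 1.0, -0.5, 2.1, 1.4, 1.2, -1.6]
1 1 45 20 1 1 0.0 0.16 [-0.4, 0.9, -0.2, 2.1, 1.3, 1.0, 1.6] [-1.1, 1.0, 0.3, 1.4, 0.5, 1.2, -0.8] [0.4, 1.4, -1.1, 1.6, -0.1, 0.9, 0.3] [0.2, 0.9, -0.8, 2.2, 1.3, 0.9, -1.3]
1 1 45 45 1 1 0.0 0.33 [-0.4, 0.9, -0.2, 2.1, 1.3, 1.0, 1.6] [-1.1, 1.0, 0.3, 1.4, 0.5, 1.2, -0.8] [0.3, 1.1, -0.9, 1.7, -0.0, 0.8, 0.1] [-0.3, 0.9, -0.4, 2.1, 1.3, 1.1, -1.5]
1 1 45 45 1 -1 0.0 0.0 [-0.4, 0.9, -0.2, 2.1, 1.3, 1
[... 2616 characters left out ...]
0 -1 1 0.0 0.0 [0.3, 0.9, -0.1, 1.9, -0.6, 0.8, 1.0] [-0.2, 1.0, 0.1, 1.6, -1.1, 1.3, -2.1] [-1.2, 1.2, 0.3, 1.3, 0.6, 1.5, -0.9] [0.6, 0.9, -0.7, 2.0, 0.3, 0.6, 0.1]
-1 -1 30 45 -1 1 0.0 0.0 [0.3, 0.9, -0.1, 1.9, -0.6, 0.8, 1.0] [-0.2, 1.0, 0.1, 1.6, -1.1, 1.3, -2.1] [-1.1, 1.0, 0.1, 1.4, 0.6, 1.2, -0.9] [0.9, 1.1, -0.8, 1.8, 0.1, 0.9, 0.4]
-1 -1 45 20 -1 1 0.0 0.03 [0.5, 1.0, -0.1, 1.7, -0.6, 1.0, 1.1] [-0.4, 0.9, 0.2, 1.6, -1.1, 1.2, -2.2] [-1.3, 1.3, 0.4, 1.3, 0.6, 1.5, -0.8] [0.6, 0.9, -0.6, 2.0, 0.2, 0.6, 0.2]
-1 -1 45 45 -1 1 0.0 0.03 [0.5, 1.0, -0.1, 1.7, -0.6, 1.0, 1.1] [-0.4, 0.9, 0.2, 1.6, -1.1, 1.2, -2.2] [-1.1, 1.0, 0.3, 1.4, 0.5, 1.2, -0.8] [0.8, 1.1, -0.7, 1.8, -0.0, 0.9, 0.6]
```

```bash
cat > go.py <<'E'
from plan import *
from bench import bot
import math
def cur():
    s=bot.read_state();e=s['eef_rot'];return s,np.array(s['tcp_pos']),Ro.from_quat([e[1],e[2],e[3],e[0]])
def rows(P,R,grasp=True,st=None,res=1.,mm=40,deg=7,n=None):
    """rows to bring the grasp point (or TCP) to P, tool rotation R"""
    if st is None: s,p,r=cur()
    else: p,r=st
    off=np.array([0,0,19. if grasp else 0]); P=np.array(P,float); g=p-r.apply(off)
    dr=(r.inv()*R).as_rotvec()
    n=n or max(1,math.ceil(max(np.linalg.norm(P-g)/mm,np.degrees(np.linalg.norm(dr))/deg)))
    r0,out=r,[]
    for i in range(1,n+1):
        Rw=r0*Ro.from_rotvec(dr*i/n); Pw=g+(P-g)*i/n+Rw.apply(off)
        sh=np.round(r.inv().apply(Pw-p)/res)*res; tu=np.round(np.degrees((r.inv()*Rw).as_rotvec())/res)*res
        p=p+r.apply(sh); r=r*Ro.from_rotvec(np.radians(tu)); out.append([float(f'{x:g}') for x in [*sh,*tu]])
    for i in range(0,n,5): print('[%s]'%str(out[i:i+5]).replace('.0',''))
    print('end',p.round(1),'err',(p-Pw).round(1),np.degrees((r.inv()*R).as_rotvec()).round(1))
    return p,r
a=np.radians(45)
d1=-(ub+Z)/2**.5; G1=tool(d1,wb)
E
python3 - <<'E'
from go import *
B=np.array([487,-19,40.])
st=rows(B-120*d1,G1)
E
```

```text
[[[5, -30, 25, -3, 2, 3], [2, -31, 24, -3, 3, 3], [-1, -32, 22, -2, 2, 2], [-3, -33, 20, -3, 2, 3], [-5, -34, 19, -3, 3, 3]]]
[[[-8, -35, 16, -3, 2, 2], [-10, -35, 15, -3, 2, 3], [-12, -35, 12, -3, 3, 3], [-14, -34, 9, -2, 2, 3], [-17, -35, 8, -3, 3, 2]]]
[[[-18, -33, 4, -3, 2, 3], [-20, -34, 3, -3, 2, 3], [-22, -31, -1, -3, 3, 3], [-24, -31, -3, -2, 2, 2], [-24, -30, -5, -3, 2, 3]]]
[[[-26, -28, -7, -3, 3, 3], [-27, -26, -11, -3, 2, 3], [-28, -24, -13, -3, 2, 2], [-28, -22, -15, -3, 3, 3]]]
end [467.8  50.3 111.4] err [-0.2  0.5  0. ] [ 0.4 -0.3  0.1]
```

Emit:
jog_arm:
  targets:
    - [[5,-30,25,-3,2,3],[2,-31,24,-3,3,3],[-1,-32,22,-2,2,2],[-3,-33,20,-3,2,3],[-5,-34,19,-3,3,3]]

```text
t: 1.6
tcp_pos: [309.2, -460.4, 227.2]
eef_rot: [-0.101, 0.959, -0.202, 0.168]
force: [1.4, 0.1, 0.4]
width: 93.8
grip_force: 0.0
```

Emit:
jog_arm:
  targets:
    - [[-8,-35,16,-3,2,2],[-10,-35,15,-3,2,3],[-12,-35,12,-3,3,3],[-14,-34,9,-2,2,3],[-17,-35,8,-3,3,2]]

```text
t: 2.1
tcp_pos: [356.5, -298.0, 196.2]
eef_rot: [-0.006, 0.925, -0.319, 0.206]
force: [0.5, -1.4, -0.4]
width: 94.0
grip_force: 0.0
```

```bash
python3 - <<'E'
from go import *
s,p,r=cur();print(s['q'].round(2),p)
rows(np.array([487,-19,40.])-120*d1,G1)
E
```

```text
[ 0.75  0.26  0.05  2.38 -1.03  0.24 -0.46] [ 356.47207412 -297.96630948  196.21424885]
[[[-16, -33, 8, -3, 2, 3], [-17, -33, 6, -3, 3, 3], [-20, -32, 3, -2, 2, 2], [-21, -31, 1, -3, 3, 3], [-22, -30, -1, -3, 2, 3]]]
[[[-24, -28, -4, -3, 3, 3], [-25, -27, -7, -2, 2, 2], [-26, -26, -9, -3, 3, 3], [-26, -24, -12, -3, 2, 3], [-28, -21, -13, -3, 2, 2]]]
end [467.7  49.6 111. ] err [-0.3 -0.3 -0.4] [0.2 0.4 0.5]
```

```bash
python3 - <<'E'
from go import *
st=rows([540,-150,260],tool(-Z,-wb),grasp=False)
rows(np.array([487,-19,40.])-150*d1,tool(d1,-wb),st=st)
E
```

```text
[[[3, -11, -0, 1, -1, -7], [5, -11, -0, 1, -1, -6], [5, -10, -0, 1, -1, -7], [7, -9, -0, 2, -1, -7], [8, -9, -0, 1, -1, -7]]]
[[[9, -7, -0, 1, -1, -6], [10, -7, 0, 1, -1, -7], [10, -5, 0, 1, -0, -7], [11, -4, 0, 1, -1, -6], [11, -3, 0, 1, -1, -7]]]
[[[12, -1, 0, 2, -1, -7], [12, -0, -0, 1, -1, -7], [11, 1, -1, 1, -1, -6], [11, 3, -0, 1, -1, -7], [11, 4, -1, 1, -1, -7]]]
[[[11, 5, -2, 2, -1, -6], [10, 6, -1, 1, -1, -7], [8, 7, -2, 1, -1, -7], [8, 9, -2, 1, -1, -6], [7, 9, -3, 1, -1, -7]]]
[[[6, 9, -3, 1, -1, -7]]]
end [ 539.6 -149.9  260.3] err [-0.4  0.1  0.3] [0.2 0.4 0.1]
[[[29, -2, 16, 0, -6, -0], [31, -2, 13, 0, -5, -0], [31, -2, 11, 0, -6, -0], [33, -2, 6, 0, -5, -0], [33, -2, 4, 0, -6, -0]]]
[[[33, -2, -0, 0, -5, -0], [33, -2, -3, 0, -6, -0], [32, -2, -7, 0, -6, -0]]]
end [462.2  70.  132.8] err [-0.1 -0.3  0.1] [ 0.2  0.4 -0.1]
```

```bash
python3 - <<'E'
from go import *
s,p,r=cur();print(r.as_matrix().round(2), fk(s['q'],PAR,S)[0],p)
sd=np.array([.3,.7,0,1.7,0,.7,0])
for y in (wb,-wb):
  for q7 in (-2,0,2):
    sd[6]=q7;q,e=ik(np.array([540,-150,260.]),tool(-Z,y),sd);print(q.round(2),e)
    for q5 in(0,1.3):
        sd2=np.array([0,.8,0,2,q5,.9,q7]);q,e=ik(np.array([487,-19,40.])-120*d1,tool(d1,y),sd2);print('   ',q.round(2),e)
E
```

```text
[[ 0.71 -0.59  0.39]
 [-0.59 -0.8  -0.12]
 [ 0.38 -0.14 -0.91]] [ 352.23717917 -294.89887112  191.84148303] [ 356.47207412 -297.96630948  196.21424885]
[ 0.12  0.44  0.14  1.7  -0.07  1.   -2.58] 2.8544551570588475e-05
    [-1.39  1.2   1.21  2.05 -0.48  0.68 -2.94] 7.915314808177729e-05
    [-1.39  1.2   1.21  2.05 -0.48  0.68 -2.94] 0.00011004209281444492
[-0.27  0.55  0.77  1.7  -0.43  1.07 -2.23] 9.53909101731033e-05
    [-1.42  1.29  1.32  2.04 -0.66  0.75 -2.76] 0.00013153023300384534
    [-0.34  0.79 -0.58  2.06  1.07  1.31  1.73] 8.286903263371765e-05
[ 0.96  0.69 -1.25  1.72  0.7   1.26  2.94] 3.423972213805505
    [-0.7   0.73 -0.03  2.06  0.88  1.    1.94] 3.0547802297547995e-05
    [-0.53  0.74 -0.28  2.06  0.98  1.13  1.83] 2.3722542458273193e-05
[ 0.68  0.49 -0.69  1.71  0.35  1.06  0.15] 8.89424295914863e-05
    [-0.57  0.74 -0.22  2.06  0.96  1.1  -1.29] 2.0015220383182695e-05
    [-0.44  0.76 -0.42  2.06  1.02  1.21 -1.36] 3.900639670212611e-05
[ 0.32  0.44 -0.14  1.71  0.07  1.01  0.42] 2.08141311707279e-05
    [-1.1   0.83  0.57  2.06  0.5   0.71 -0.8 ] 6.7165960969417e-05
    [-0.69  0.73 -0.05  2.06  0.89  1.   -1.21] 6.097843527670114e-05
[-0.04  0.47  0.38  1.7  -0.2   1.01  0.68] 5.764711493230312e-05
    [-1.41  1.25  1.27  2.04 -0.58  0.71  0.3 ] 8.642587029514761e-05
    [-1.31  1.02  0.96  2.05 -0.04  0.61 -0.25] 9.401990455482604e-05
```

```bash
python3 - <<'E'
from go import *
s,p,r=cur()
st=rows([560,-180,260],r,grasp=False,mm=50)
st=rows([540,-150,260],tool(-Z,-wb),grasp=False,st=st)
E
```

```text
[[[20, -45, 1, 0, 0, 0], [20, -44, 1, 0, 0, 0], [19, -45, 1, 0, 0, 0], [20, -44, 2, 0, 0, 0], [20, -45, 1, 0, 0, 0]]]
end [ 560.3 -179.7  259.8] err [ 0.3  0.3 -0.2] [0. 0. 0.]
[[[-2, -1, -1, 1, -1, -7], [-1, -0, -0, 1, -1, -6], [-1, -1, -1, 1, -1, -7], [-2, -1, 0, 2, -1, -7], [-1, -1, -0, 1, -1, -7]]]
[[[-1, -2, -1, 1, -1, -6], [-0, -1, 0, 1, -1, -7], [-1, -2, -0, 1, -0, -7], [-1, -1, -0, 1, -1, -6], [0, -2, -1, 1, -1, -7]]]
[[[0, -2, 0, 2, -1, -7], [0, -1, 0, 1, -1, -7], [1, -2, 0, 1, -1, -6], [0, -2, -0, 1, -1, -7], [1, -1, -0, 1, -1, -7]]]
[[[1, -2, -0, 2, -1, -6], [1, -1, -0, 1, -1, -7], [1, -1, -0, 1, -1, -7], [1, -1, -0, 1, -1, -6], [2, -1, -0, 1, -1, -7]]]
[[[1, -1, -0, 1, -1, -7]]]
end [ 540.2 -150.4  260. ] err [ 0.2 -0.4 -0. ] [0.2 0.4 0.1]
```

Emit:
jog_arm:
  targets:
    - [[20,-45,1,0,0,0],[20,-44,1,0,0,0],[19,-45,1,0,0,0],[20,-44,2,0,0,0],[20,-45,1,0,0,0]]

```text
t: 2.6
tcp_pos: [537.2, -203.2, 252.8]
eef_rot: [-0.001, 0.924, -0.32, 0.208]
force: [-0.3, -2.1, -1.4]
width: 93.4
grip_force: 0.0
```

Emit:
jog_arm:
  targets:
    - [[0,0,0,1,-1,-7],[0,0,0,1,-1,-7],[0,0,0,1,-1,-7],[0,0,0,2,-1,-7],[0,0,0,1,-1,-7]]

```text
t: 3.1
tcp_pos: [535.9, -204.5, 252.0]
eef_rot: [-0.001, 0.985, -0.013, 0.174]
force: [0.7, -0.4, -0.4]
width: 94.3
grip_force: 0.0
```

Emit:
jog_arm:
  targets:
    - [[0,0,0,1,-1,-7],[0,0,0,1,-1,-7],[0,0,0,1,-1,-7],[0,0,0,2,-1,-7],[0,0,0,1,-1,-7]]

```text
t: 3.6
tcp_pos: [536.0, -204.9, 252.0]
eef_rot: [0.0, 0.949, 0.292, 0.123]
force: [0.3, 0.1, 0.2]
width: 94.1
grip_force: 0.0
```

Emit:
jog_arm:
  targets:
    - [[0,0,0,1,-1,-7],[0,0,0,1,-1,-7],[0,0,0,1,-1,-7],[0,0,0,2,-1,-7],[0,0,0,1,-1,-7]]

```text
t: 4.1
tcp_pos: [536.3, -204.7, 251.9]
eef_rot: [0.001, 0.82, 0.569, 0.06]
force: [-0.2, -0.4, -0.4]
width: 93.9
grip_force: 0.0
```

```bash
python3 - <<'E'
from go import *
s,p,r=cur();print(s['q'].round(2),p)
st=rows([540,-150,260],tool(-Z,-wb),grasp=False)
rows(np.array([487,-19,40.])-150*d1,tool(d1,-wb),st=st)
E
```

```text
[ 0.35  0.43  0.05  1.75 -0.15  0.9   0.13] [ 536.29645389 -204.67942644  251.91151529]
[[[9, -3, -1, 1, -1, -6], [9, -1, -0, 1, -0, -6], [9, -1, -1, 1, -1, -6], [9, 0, -1, 1, -1, -6], [9, 2, -1, 1, -1, -6]]]
[[[9, 2, -2, 1, -0, -6]]]
end [ 540.2 -150.2  260.5] err [ 0.2 -0.2  0.5] [-0.4 -0.3  0.1]
[[[29, -2, 17, -0, -6, 0], [30, -2, 13, -0, -5, 0], [32, -2, 11, -0, -6, 0], [32, -2, 7, -0, -6, 0], [33, -1, 3, -0, -5, 0]]]
[[[34, -2, 0, -0, -6, 0], [33, -2, -3, -0, -6, 0], [32, -2, -7, -0, -5, 0]]]
end [462.4  70.3 132.9] err [ 0.1 -0.   0.3] [-0.2 -0.3  0.3]
```

Emit:
jog_arm:
  targets:
    - [[9,-3,-1,1,-1,-6],[9,-1,0,1,0,-6],[9,-1,-1,1,-1,-6],[9,0,-1,1,-1,-6],[9,2,-1,1,-1,-6]]

```text
t: 4.6
tcp_pos: [539.6, -158.8, 258.5]
eef_rot: [0.001, 0.646, 0.763, 0.005]
force: [0.6, 0.4, -0.2]
width: 93.9
grip_force: 0.0
```

Emit:
jog_arm:
  targets:
    - [[9,2,-2,1,0,-6],[0,0,0,0,-6,0],[0,0,0,0,-6,0],[0,0,0,0,-6,0],[0,0,0,0,-6,0]]

```text
t: 5.1
tcp_pos: [540.6, -149.7, 261.2]
eef_rot: [0.164, 0.593, 0.778, -0.127]
force: [-0.2, -1.0, -0.8]
width: 94.0
grip_force: 0.0
```

Emit:
jog_arm:
  targets:
    - [[0,0,0,0,-6,0],[0,0,0,0,-6,0],[0,0,0,0,-6,0],[0,0,0,0,-3,0],[0,0,0,0,0,0]]

```text
t: 5.6
tcp_pos: [540.1, -147.3, 259.0]
eef_rot: [0.3, 0.558, 0.738, -0.233]
force: [0.1, -0.2, 0.5]
width: 94.3
grip_force: 0.0
```

```bash
python3 - <<'E'
from go import *
s,p,r=cur();print(s['q'].round(2),p)
g=np.array([487,-19,40.])-150*d1
st=rows(g,tool(d1,-wb))
m=r*Ro.from_rotvec([0,0,-np.pi/2])
rows(g,G1,st=(st[0],st[1]*Ro.from_rotvec([0,0,-.01])))
E
```

```text
[-0.5   0.49  0.31  2.04  0.92  0.85 -0.66] [ 540.14021264 -147.3059477   259.044366  ]
[[[36, -2, -10, -0, -0, 0], [36, -2, -11, -0, -0, 0], [36, -3, -10, -0, -0, 0], [37, -2, -10, -0, -0, 0], [36, -2, -11, -0, -0, 0]]]
[[[36, -2, -10, -0, -0, 0], [36, -2, -10, -0, -0, 0]]]
end [462.6  70.4 132.5] err [ 0.4  0.1 -0.2] [-0.3 -0.3  0.5]
[[[-0, -0, -0, 0, -0, -7], [-0, -0, -0, 0, -0, -7], [-0, -0, -0, 0, -0, -7], [0, -0, -0, 0, -0, -7], [0, -0, -0, 0, -0, -6]]]
[[[0, -0, -0, 0, -0, -7], [0, -0, -0, 0, -0, -7], [0, -0, -0, 0, -0, -7], [0, -0, -0, 0, -0, -7], [0, -0, -0, 0, -0, -7]]]
[[[0, -0, -0, 0, -0, -7], [0, -0, -0, 0, -0, -7], [0, -0, -0, 0, -0, -6], [0, -0, -0, 0, 0, -7], [0, -0, -0, 0, 0, -7]]]
[[[0, -0, -0, 0, 0, -7], [0, -0, -0, 0, 0, -7], [0, 0, -0, 0, 0, -7], [0, 0, -0, 0, 0, -7], [0, 0, -0, 0, 0, -7]]]
[[[0, 0, -0, 0, 0, -7], [0, 0, -0, 0, 0, -6], [0, 0, -0, 0, 0, -7], [0, 0, -0, 0, 0, -7], [0, 0, -0, 0, 0, -7]]]
[[[0, 0, -0, 0, 0, -7]]]
end [462.6  70.4 132.5] err [ 0.4  0.1 -0.2] [0.3 0.3 0. ]
```

Emit:
jog_arm:
  targets:
    - [[36,-2,-10,0,0,-8],[34,3,-10,0,0,-8],[35,8,-10,0,0,-8],[33,13,-10,0,0,-8],[31,18,-11,0,0,-8]]

```text
t: 6.1
tcp_pos: [489.1, 4.2, 172.3]
eef_rot: [0.202, 0.274, 0.884, -0.322]
force: [0.9, 0.7, -0.3]
width: 93.8
grip_force: 0.0
```

Emit:
jog_arm:
  targets:
    - [[27,22,-10,0,0,-8],[23,26,-10,0,0,-8],[0,0,0,0,0,-8],[0,0,0,0,0,-8],[0,0,0,0,0,-8]]

```text
t: 6.6
tcp_pos: [472.5, 64.7, 137.9]
eef_rot: [0.079, -0.045, 0.924, -0.371]
force: [-0.2, -0.6, -0.6]
width: 94.3
grip_force: 0.0
```

Emit:
jog_arm:
  targets:
    - [[0,0,0,0,0,-8],[0,0,0,0,0,-8],[0,0,0,0,0,-8],[0,0,0,0,0,-8],[0,0,0,0,0,-8]]

```text
t: 7.1
tcp_pos: [472.6, 64.3, 138.2]
eef_rot: [-0.052, -0.358, 0.853, -0.376]
force: [-0.5, 0.2, -0.0]
width: 93.6
grip_force: 0.0
```

Emit:
jog_arm:
  targets:
    - [[0,0,0,0,0,-8],[0,0,0,0,0,-8],[0,0,0,0,0,-8],[0,0,0,0,0,-8],[0,0,0,0,0,-8]]

```text
t: 7.6
tcp_pos: [472.6, 64.2, 138.2]
eef_rot: [-0.178, -0.628, 0.679, -0.335]
force: [-0.1, 0.5, 0.1]
width: 93.9
grip_force: 0.0
```

```bash
python3 - <<'E'
from go import *
s,p,r=cur();print(s['q'].round(2),p)
g=np.array([487,-19,40.])
st=rows(g-120*d1,G1)
rows(g-0*d1,G1,st=st,res=.5)
E
```

```text
[-0.47  0.74 -0.38  2.02  0.98  1.21  1.5 ] [472.57157022  64.15159256 138.22513446]
[[[-2, 4, 9, 0, 0, -7], [-3, 3, 10, 0, 0, -6], [-3, 3, 9, 0, 0, -7]]]
end [468.   50.  111.2] err [ 0.   0.2 -0.2] [0.5 0.4 0.3]
[[[0.5, -0.5, 40, 0, 0, 0], [0, -0, 40, 0.5, 0.5, 0], [0, -0, 40, -0, -0, 0.5]]]
end [490.5 -31.8  26.4] err [-0.1  0.1 -0.2] [-0.  -0.1 -0.2]
```

Emit:
jog_arm:
  targets:
    - [[-2,4,9,0,0,-7],[-3,3,10,0,0,-6],[-3,3,9,0,0,-7],[0.5,-0.5,40,0,0,0],[0,0,30,0.5,0.5,0]]

```text
t: 8.1
tcp_pos: [482.0, 1.1, 61.2]
eef_rot: [0.232, 0.734, -0.56, 0.306]
force: [0.6, -0.5, -0.1]
width: 94.1
grip_force: 0.0
```

Emit:
jog_arm:
  targets:
    - [[0,0,25,0,0,0.5],[0,0,15,0,0,0],[0,0,8,0,0,0],[0,0,2,0,0,0],[0,0,0,0,0,0]]

```text
t: 8.6
tcp_pos: [490.8, -31.0, 26.4]
eef_rot: [0.23, 0.733, -0.562, 0.307]
force: [-0.9, 0.4, 0.1]
width: 94.0
grip_force: 0.0
```

```bash
python3 - <<'E'
from go import *
s,p,r=cur();print(s['q'].round(2),p,s['force'])
rows(np.array([487,-19,40.]),G1,res=.5)
snap=__import__('h').snap; snap('side','s1.png')
E
```

```text
[-0.34  0.94 -0.32  2.14  1.31  1.06  1.58] [490.82144946 -30.96318778  26.40987474] [-0.89895131  0.42671345  0.14809017]
[[[0.5, 0.5, 0.5, -0, -0, -0.5]]]
end [490.5 -31.8  26.4] err [-0.1  0.2 -0.2] [-0.1 -0.2  0. ]
```

View pics/s1.png

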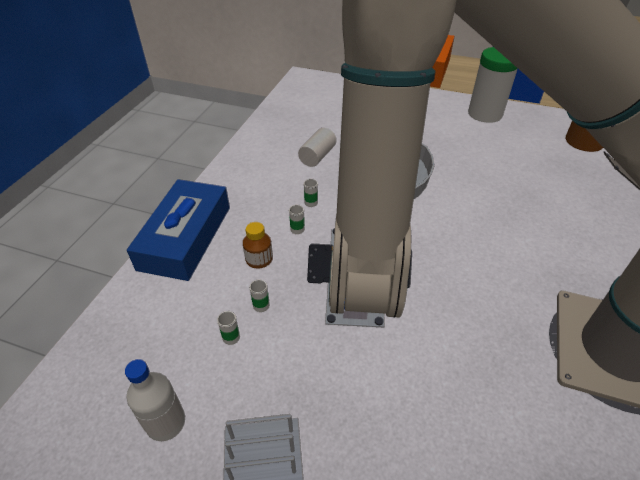

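The hand straddles the plate over the bed at about (370,280), and nothing else has been disturbed. I close the gripper now.

Emit:
jog_arm:
  targets:
    - [[0.5,0.5,0.5,0,0,-0.5],[0,0,0,0,0,0],[0,0,0,0,0,0],[0,0,0,0,0,0],[0,0,0,0,0,0]]
  gripper: 255

```text
t: 9.15
tcp_pos: [490.6, -31.4, 26.3]
eef_rot: [0.231, 0.736, -0.558, 0.307]
force: [0.9, 2.2, 2.0]
width: 65.7
grip_force: 30.0
```

Emit:
jog_arm:
  targets:
    - [[0,0,0,0,0,0],[0,0,0,0,0,0]]

```text
t: 9.35
tcp_pos: [490.6, -31.4, 26.3]
eef_rot: [0.231, 0.736, -0.558, 0.307]
force: [0.1, 2.5, 2.8]
width: 65.5
grip_force: 30.0
```

```bash
cat >> go.py <<'E'
K0=np.array([526.2,354.5,0])   # inner slot centre
d2=-(ry+Z)/2**.5; y2=np.cross(ry,Z); RK1=tool(d2,y2)   # e=1,f=1
RK2=tool((ry-Z)/2**.5,y2); F1=tool(d1,-wb)
E
python3 - <<'E'
from go import *
s,p,r=cur();print(p,s['width'],s['grip_force'],s['force'])
B=np.array([487,-19,40.])
st=rows(B+[0,0,30],G1,res=.5,mm=6)
st=rows(B+[0,0,240],G1,st=st)
st=rows(K0+[0,0,280],RK1,st=st)
E
```

```text
[490.61592386 -31.41047949  26.30214808] 65.47472102148895 29.993744920939207 [0.11953208 2.51866502 2.83210523]
[[[3.5, 0, -3.5, -0, -0, 0], [4, 0, -3.5, -0, -0, 0], [3.5, 0, -3.5, -0, -0, 0], [3.5, 0, -3.5, -0, -0, 0], [3.5, 0, -3.5, -0, -0, 0]]]
[[[4, 0, -3.5, -0, -0, 0]]]
end [490.7 -32.   56.7] err [ 0.1 -0.1  0.1] [-0.2 -0.2  0.1]
[[[25, -0, -25, -0, -0, 0], [25, -0, -24, -0, -0, 0], [24, -0, -25, -0, -0, 0], [25, -0, -25, -0, -0, 0], [25, -0, -24, -0, -0, 0]]]
[[[25, -0, -25, -0, -0, 0]]]
end [490.4 -32.1 266.7] err [-0.2 -0.2  0.2] [-0.2 -0.2  0.1]
[[[-10, -6, -10, -0, -0, 7], [-11, -4, -10, -0, -1, 7], [-11, -3, -10, -0, -0, 7], [-11, -2, -9, -0, -1, 7], [-12, 0, -10, -0, -0, 7]]]
[[[-12, 1, -9, -0, -0, 6], [-11, 3, -10, -0, -1, 7], [-11, 4, -9, -0, -0, 7], [-11, 5, -9, -0, -1, 7], [-11, 6, -9, -0, -0, 7]]]
[[[-9, 8, -10, -0, -0, 7], [-8, 8, -9, -0, -1, 7], [-8, 10, -9, -0, -0, 7], [-6, 10, -9, -0, -1, 7], [-5, 11, -9, -0, -0, 7]]]
[[[-4, 12, -9, -0, -0, 6], [-2, 12, -8, -0, -1, 7], [-1, 12, -9, -0, -0, 7], [0, 12, -9, -0, -1, 7], [2, 12, -9, -0, 0, 7]]]
[[[3, 12, -9, -0, -0, 7], [4, 11, -9, -0, -1, 7], [6, 10, -9, -0, -0, 7], [7, 10, -9, -0, -0, 7], [8, 9, -9, -0, -1, 7]]]
end [532.  342.5 266.8] err [0.  0.1 0.2] [-0.4  0.2 -0.3]
```

Emit:
jog_arm:
  targets:
    - [[3.5,0,-3.5,0,0,0],[4,0,-3.5,0,0,0],[3.5,0,-3.5,0,0,0],[3.5,0,-3.5,0,0,0],[3.5,0,-3.5,0,0,0]]

```text
t: 9.85
tcp_pos: [489.9, -32.3, 51.7]
eef_rot: [0.232, 0.735, -0.558, 0.306]
force: [0.1, -1.1, -1.6]
width: 65.6
grip_force: 30.0
```

Emit:
jog_arm:
  targets:
    - [[4,0,-4,0,0,0],[15,0,-15,0,0,0],[25,0,-24,0,0,0],[24,0,-25,0,0,0],[25,0,-25,0,0,0]]

```text
t: 10.35
tcp_pos: [489.3, -31.9, 184.2]
eef_rot: [0.232, 0.736, -0.558, 0.306]
force: [-0.1, 0.4, -1.4]
width: 65.4
grip_force: 30.0
```

Emit:
jog_arm:
  targets:
    - [[25,0,-25,0,0,0],[25,0,-25,0,0,0],[10,0,-10,0,0,0]]

```text
t: 10.65
tcp_pos: [489.9, -31.4, 270.9]
eef_rot: [0.231, 0.735, -0.559, 0.307]
force: [0.3, -0.9, -2.4]
width: 65.8
grip_force: 30.0
```

Emit:
jog_arm:
  targets:
    - [[-10,-6,-10,0,0,7],[-11,-4,-10,0,-1,7],[-11,-3,-10,0,0,7],[-11,-2,-9,0,-1,7],[-12,0,-10,0,0,7]]

```text
t: 11.15
tcp_pos: [497.2, 43.6, 267.8]
eef_rot: [-0.119, -0.537, 0.759, -0.349]
force: [-0.4, -0.1, -2.3]
width: 65.5
grip_force: 30.0
```

Emit:
jog_arm:
  targets:
    - [[-12,1,-9,0,0,6],[-11,3,-10,0,-1,7],[-11,4,-9,0,0,7],[-11,5,-9,0,-1,7],[-11,6,-9,0,0,7]]

```text
t: 11.65
tcp_pos: [505.6, 118.7, 266.6]
eef_rot: [0.001, -0.298, 0.884, -0.359]
force: [1.2, 0.3, -2.5]
width: 66.1
grip_force: 30.0
```

```bash
python3 - <<'E'
from go import *
s,p,r=cur();print(s['q'].round(2),p,s['width'],s['grip_force'])
rows(K0+[0,0,280],RK1)
E
```

```text
[-0.57  0.55 -0.27  1.82  0.8   1.33  0.97] [505.64906541 118.73792209 266.60762074] 66.14452440859598 29.98885966837406
[[[-9, 8, -9, -0, -0, 7], [-9, 8, -9, -0, -1, 7], [-7, 10, -9, -0, -0, 7], [-6, 10, -9, -0, -1, 7], [-5, 11, -9, -0, -0, 6]]]
[[[-4, 12, -9, -0, -0, 7], [-3, 12, -9, -0, -1, 7], [-1, 12, -8, -0, -0, 7], [1, 12, -9, -0, -1, 7], [1, 12, -9, -0, 0, 7]]]
[[[4, 12, -9, -0, -0, 7], [4, 11, -9, -0, -1, 7], [6, 10, -9, -0, -0, 7], [7, 10, -9, -0, -0, 7], [8, 9, -9, -1, -1, 6]]]
end [531.8 342.7 266.9] err [-0.2  0.3  0.3] [0.5 0.1 0.4]
```

Emit:
jog_arm:
  targets:
    - [[-9,8,-9,0,0,7],[-9,8,-9,0,-1,7],[-7,10,-9,0,0,7],[-6,10,-9,0,-1,7],[-5,11,-9,0,0,6]]

```text
t: 12.15
tcp_pos: [513.7, 193.5, 266.4]
eef_rot: [0.121, -0.033, 0.933, -0.338]
force: [0.4, -0.5, -2.6]
width: 66.1
grip_force: 30.0
```

Emit:
jog_arm:
  targets:
    - [[-4,12,-9,0,0,7],[-3,12,-9,0,-1,7],[-1,12,-8,0,0,7],[1,12,-9,0,-1,7],[1,12,-9,0,0,7]]

```text
t: 12.65
tcp_pos: [522.6, 268.6, 265.7]
eef_rot: [0.233, 0.243, 0.897, -0.285]
force: [-0.4, 0.1, -2.7]
width: 65.4
grip_force: 30.0
```

Emit:
jog_arm:
  targets:
    - [[4,12,-9,0,0,7],[4,11,-9,0,-1,7],[6,10,-9,0,0,7],[7,10,-9,0,0,7],[8,9,-9,-1,-1,6]]

```text
t: 13.15
tcp_pos: [531.8, 342.6, 266.6]
eef_rot: [0.326, 0.488, 0.784, -0.202]
force: [0.6, -1.0, -1.0]
width: 66.3
grip_force: 30.0
```

```bash
python3 - <<'E'
from go import *
from h import *
s,p,r=cur();print(s['q'].round(2),p,s['width'],s['grip_force'])
rows(K0+[0,0,280],RK1,res=.5)
for n in ('side','top'):
    p,d,m=snap(n,n+'2.png'); P=cloud(d,m); hsv=cv2.cvtColor(p,cv2.COLOR_RGB2HSV)
    k=(hsv[...,0]>105)&(hsv[...,0]<130)&(hsv[...,1]>150)&(d>0)&(P[...,2]>100)&(abs(P[...,0]-526)<150)&(abs(P[...,1]-354)<150)
    Q=P[k]; print(n,len(Q))
    if len(Q)<50: continue
    # plane fit of main face
    for it in range(4):
        c=Q.mean(0);u,sv,vt=np.linalg.svd(Q-c);nn=vt[2];Q=Q[abs((Q-c)@nn)<4]
    print('face c',c.round(1),'n',nn.round(3),'along ry',(c-K0)@ry,'z',Q[:,2].min(),Q[:,2].max(), 'rx',((Q-K0)@rx).min().round(1),((Q-K0)@rx).max().round(1),len(Q))
    o=nn[[0,1]]@ry[:2]; print('ry offset at z=170:', (( (c-K0)@nn - (170-c[2])*nn[2])/o).round(1))
E
```

```text
[-1.04  0.78  0.08  1.36  0.61  1.47 -0.72] [531.78418656 342.61562819 266.55765522] 66.26857206493979 29.98992808163166
[[[-0, 0, 0, 0.5, 0, 0.5]]]
end [531.8 342.6 266.6] err [-0.2  0.2 -0. ] [-0.1  0.1 -0.1]
side 3517
face c [525.3 364.6 358.9] n [-0.423  0.905  0.053] along ry 9.53045193764165 z 311.5702876652353 390.74370646140346 rx -34.9 30.9 1758
ry offset at z=170: 38.9
top 718
face c [525.7 354.1 325.6] n [ 0.284 -0.958  0.042] along ry -0.12333411622195323 z 174.1768559367336 392.3095819403515 rx -35.3 31.1 344
ry offset at z=170: -20.6
```

View pics/side2.png

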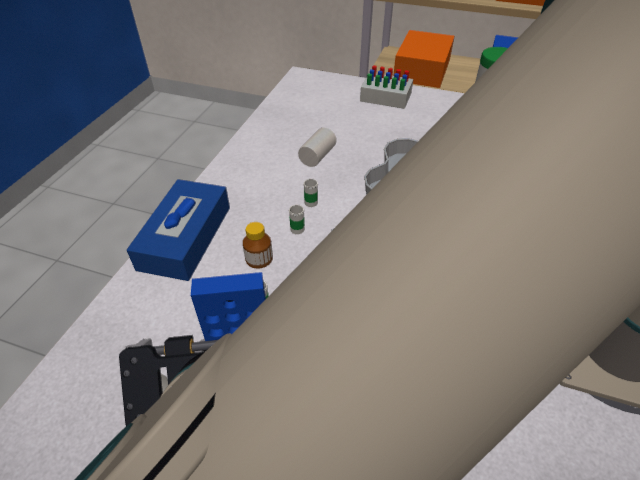

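The side view shows the plate held on end at about (230,305), with the vial-hole face towards the camera. I'll get its plane from the wrist depth.

```bash
python3 - <<'E'
from go import *
from h import *
for n in ('wrist','top','side'):
    p,d,m=snap(n,n+'3.png'); P=cloud(d,m); hsv=cv2.cvtColor(p,cv2.COLOR_RGB2HSV)
    k=(hsv[...,0]>105)&(hsv[...,0]<130)&(hsv[...,1]>130)&(d>0)&(abs(P[...,0]-526)<150)&(abs(P[...,1]-354)<150)&(P[...,2]>80)
    Q=P[k]; a=(Q-K0)@ry; b=(Q-K0)@rx; z=Q[:,2]
    print(n,len(Q))
    for z0 in range(160,400,15):
        j=(z>=z0)&(z<z0+15)
        if j.sum()>20: print(z0,j.sum(),'ry',np.percentile(a[j],[2,25,50,75,98]).round(1),'rx',np.percentile(b[j],[2,98]).round(1))
    # hoops
    if n!='side':
        j=(d>0)&(P[...,2]>45)&(P[...,2]<75)&(abs((P-K0)@rx)<60)&(abs((P-K0)@ry)<60)
        a=((P-K0)@ry)[j]; print('hoop hist',np.histogram(a,bins=np.arange(-30,60,3)))
E
```

```text
wrist 49953
160 1529 ry [-52.5   5.   12.3  13.   14. ] rx [-31.3 146. ]
175 2234 ry [ 6.9 12.4 12.9 13.3 14.1] rx [-32.   30.1]
190 3701 ry [ 4.4  9.9 12.6 13.2 14.1] rx [-31.6  29.7]
205 2401 ry [ 4.6 12.3 12.9 13.4 14.3] rx [-32.3  30.4]
220 3940 ry [ 4.2  5.9 12.2 13.1 14.2] rx [-31.8  30.1]
235 4424 ry [ 4.6 12.2 12.9 13.5 14.4] rx [-31.7  30.3]
250 4018 ry [ 4.3  6.1 12.7 13.4 14.5] rx [-32.1  30.8]
265 5986 ry [ 4.3  6.  12.6 13.4 14.6] rx [-32.1  30.7]
280 5994 ry [ 5.  12.6 13.2 13.8 14.9] rx [-32.7  31.5]
295 5759 ry [ 4.2  5.5 11.6 13.3 14.7] rx [-32.3  31. ]
310 1689 ry [ 4.1  5.3  6.4 13.7 88.8] rx [-31.2  53.5]
325 8150 ry [ 4.5 12.1 13.2 13.8 15. ] rx [-31.9  30.7]
hoop hist (array([  0,   0,   0,   3, 305, 912, 100,   0,   0,   0,   0,   0,   0,
         1,  95,   0,   0,   0,   0,   0,   0,   0,   0,   0,   0,   0,
         0,   0,   0]), array([-30, -27, -24, -21, -18, -15, -12,  -9,  -6,  -3,   0,   3,   6,
         9,  12,  15,  18,  21,  24,  27,  30,  33,  36,  39,  42,  45,
        48,  51,  54,  57]))
top 982
190 67 ry [-10.   -8.9  -6.2  -3.5   4.6] rx [-35.9
[... 503 characters left out ...]
y [-8.7 -4.2  1.1  5.9 11.2] rx [-33.9  29.1]
hoop hist (array([ 0,  0,  0, 15, 52, 24,  0,  0,  0,  0,  0,  0,  0, 16, 51, 12,  0,
        0,  0,  0,  0,  0,  0,  9, 30, 11,  0,  0,  0]), array([-30, -27, -24, -21, -18, -15, -12,  -9,  -6,  -3,   0,   3,   6,
         9,  12,  15,  18,  21,  24,  27,  30,  33,  36,  39,  42,  45,
        48,  51,  54,  57]))
side 3625
310 276 ry [ 2.3  5.5  9.6 10.8 11.7] rx [-3.7 29.7]
325 238 ry [ 9.9 10.5 10.8 11.3 12.1] rx [-11.9  29.6]
340 508 ry [ 2.3  6.1  9.9 10.8 12.1] rx [-21.5  29.3]
355 639 ry [ 4.5 10.2 10.7 11.2 12.2] rx [-31.7  29.3]
370 665 ry [ 9.5 10.5 10.9 11.3 12.2] rx [-34.6  29.5]
385 1299 ry [-7.8 -2.5  3.2  8.5 11.9] rx [-33.6  29.5]
```

View pics/wrist3.png

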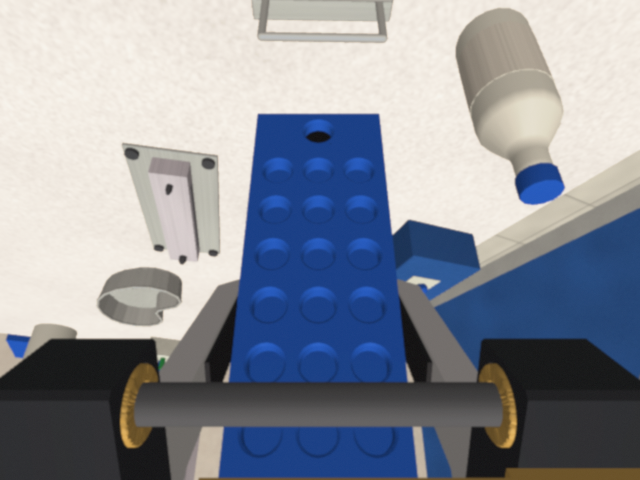

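The wrist view shows the plate vertical, with its end at (318,115) above the rack hoops at (320,35). The plate sits about 1.5 mm off the slot centre, so I correct that and go down.

```bash
python3 - <<'E'
from go import *
g=K0-1.5*ry
st=rows(g+[0,0,280],RK1,res=.5)
st=rows(g+[0,0,176],RK1,st=st,mm=35,res=.5)
st=rows(g+[0,0,120],RK1,st=st,mm=7,res=.5)
E
```

```text
[[[-1, 0.5, 0.5, 0.5, 0, 1]]]
end [532.4 341.  266.8] err [-0.2 -0.   0.3] [-0.1  0.2 -0.2]
[[[24.5, 0, 24.5, -0, 0, -0], [25, 0, 24.5, -0, 0, -0], [24.5, 0, 24.5, -0, 0, -0]]]
end [532.5 341.1 162.5] err [-0.1  0.1 -0. ] [-0.1  0.2 -0.2]
[[[5, -0, 5, -0, 0, -0], [5, -0, 5, -0, 0, -0], [5, -0, 5, -0, 0, -0], [5, -0, 5, -0, 0, -0], [4.5, -0, 4.5, -0, 0, -0]]]
[[[5, -0, 5, -0, 0, -0], [5, -0, 5, -0, 0, -0], [5, -0, 5, -0, 0, -0]]]
end [532.7 341.  106.7] err [ 0.  -0.   0.1] [-0.1  0.2 -0.2]
```

Emit:
jog_arm:
  targets:
    - [[-1,0.5,0.5,0.5,0,1],[24.5,0,24.5,0,0,0],[25,0,24.5,0,0,0],[24.5,0,24.5,0,0,0],[0,0,0,0,0,0]]

```text
t: 13.9
tcp_pos: [531.4, 340.4, 158.4]
eef_rot: [0.324, 0.493, 0.78, -0.207]
force: [-0.3, -0.1, -1.8]
width: 65.6
grip_force: 30.0
```

```bash
python3 - <<'E'
from go import *
from h import *
s,p,r=cur();rows(K0-1.5*ry+[0,0,176],RK1,res=.5)
p,d,m=snap('wrist','wrist4.png'); P=cloud(d,m); hsv=cv2.cvtColor(p,cv2.COLOR_RGB2HSV)
A=(P-K0)@ry;Bx=(P-K0)@rx;z=P[...,2]
k=(hsv[...,0]>105)&(hsv[...,0]<130)&(hsv[...,1]>130)&(d>0)&(abs(Bx)<45)&(abs(A)<40)
print('plate face low',np.median(A[k&(z<90)]),(k&(z<90)).sum(),'zmin',np.percentile(z[k],1))
h=(~k)&(d>0)&(z>52)&(z<72)&(abs(Bx)<55)&(abs(A)<60)
print(np.histogram(A[h],bins=np.arange(-30,60,3)))
E
```

```text
[[[-3, 1.5, -3, -0.5, 0, -0]]]
end [532.8 341.1 162.6] err [0.1 0.  0.1] [ 0.2  0.2 -0. ]
plate face low 7.395455778032652 4650 zmin 65.37128618229575
(array([   0,    0,    0,    0,   61,  327,   60,    0,    0,   36,   57,
          0,  277,    0,  438, 1610,  209,    0,    0,    0,    0,    0,
          0,    3,  684, 2123,  214,    0,    0]), array([-30, -27, -24, -21, -18, -15, -12,  -9,  -6,  -3,   0,   3,   6,
         9,  12,  15,  18,  21,  24,  27,  30,  33,  36,  39,  42,  45,
        48,  51,  54,  57]))
```

View pics/wrist4.png

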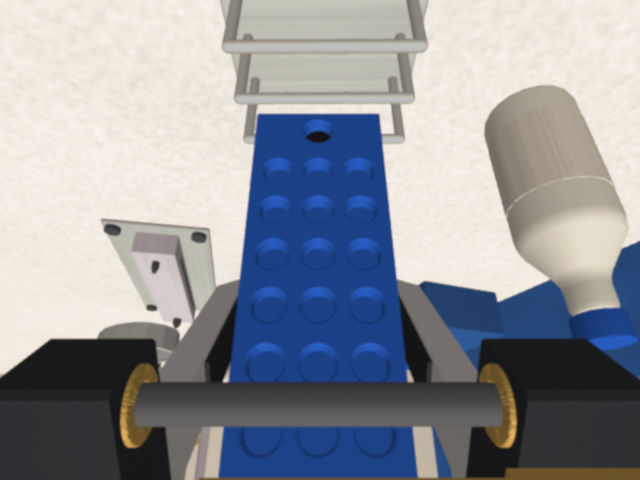

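```bash
python3 - <<'E'
from go import *
from h import *
p,d,m=snap('wrist'); P=cloud(d,m); hsv=cv2.cvtColor(p,cv2.COLOR_RGB2HSV)
A=(P-K0)@ry;Bx=(P-K0)@rx;z=P[...,2]
k=(hsv[...,0]>105)&(hsv[...,0]<130)&(hsv[...,1]>130)&(d>0)&(abs(Bx)<45)&(abs(A)<40)
for z0 in (65,70,80,120,160,200):
    j=k&(z>z0)&(z<z0+(5 if z0<80 else 10)); print(z0,np.percentile(A[j],[10,30,50,70,90]).round(1),np.percentile(Bx[j],[1,99]).round(1))
h=(~k)&(d>0)&(z>52)&(z<72)&(abs(Bx)<55)
for a,b in((-20,-8),(10,22),(39,52)): print(np.median(A[h&(A>a)&(A<b)]))
rows(K0-1.5*ry+[0,0,176],RK1,res=.5)
E
```

```text
65 [6.1 6.9 7.2 7.4 7.8] [-31.2  32. ]
70 [2.3 6.6 7.1 7.4 7.8] [-30.9  31.9]
80 [6.7 7.1 7.4 7.6 8. ] [-31.3  32.2]
120 [-0.6  0.3  4.5  7.3  8.1] [-31.1  32. ]
160 [1.  7.3 7.8 8.2 8.7] [-31.4  32.3]
200 [0.1 1.6 7.9 8.4 9. ] [-31.8  32.4]
-12.98893290578491
16.729911292631076
46.558542211295816
[[[0.5, -1.5, 0.5, -0, 0, -0.5]]]
end [532.4 341.  162.7] err [-0.2 -0.1  0.1] [-0.   0.2  0.1]
```

```bash
cat > rel.py <<'E'
from go import *
from h import *
def rel():
    s,_,r=cur()
    p,d,m=snap('wrist'); P=cloud(d,m); hsv=cv2.cvtColor(p,cv2.COLOR_RGB2HSV)
    A=(P-K0)@ry;Bx=(P-K0)@rx;z=P[...,2]
    k=(hsv[...,0]>105)&(hsv[...,0]<130)&(hsv[...,1]>130)&(d>0)&(abs(Bx)<45)&(abs(A)<40)
    zl=np.percentile(z[k],2); f=np.percentile(A[k&(z<zl+15)],60)
    hh=(~k)&(d>0)&(z>52)&(z<72)&(abs(Bx)<55)
    h=[np.median(A[hh&(A>a)&(A<b)])-2.1 for a,b in((-20,-7),(10,23),(39,53))]
    print('zlow',zl,'plate centre',f-10,'hoops',h,'tool err',np.degrees((r.inv()*RK1).as_rotvec()).round(2))
if __name__=='__main__':
    s,p,r=cur();print(p,s['force']);rel(); print('+ry 2:',r.inv().apply(2*ry).round(2),'down 10:',r.inv().apply(-10*Z).round(2))
E
python3 rel.py
```

```text
[533.79566378 341.59736646 163.3708068 ] [ 0.77012675  0.016968   -1.29939691]
zlow 72.49130054050752 plate centre -2.377050120626902 hoops [np.float64(-15.008002598056958), np.float64(14.695188159827124), np.float64(44.45200744088426)] tool err [-0.02  0.21 -0.36]
+ry 2: [ 1.41 -0.01 -1.42] down 10: [ 7.1  -0.04  7.04]
```

Emit:
jog_arm:
  targets:
    - [[1.6,0,-1.6,0,0,0],[0,0,0,0,0,0],[0,0,0,0,0,0]]

```text
t: 14.35
tcp_pos: [532.5, 345.0, 163.6]
eef_rot: [0.325, 0.495, 0.78, -0.202]
force: [-0.3, -0.5, -2.0]
width: 65.9
grip_force: 30.0
```

```bash
python3 rel.py
```

```text
[532.50428627 345.02094254 163.57996179] [-0.26096678 -0.45893936 -1.97826888]
zlow 72.86639452061495 plate centre 1.4300453593124107 hoops [np.float64(-15.079035166227474), np.float64(14.37156661354337), np.float64(44.462254838189175)] tool err [ 0.11  0.07 -0.4 ]
+ry 2: [ 1.41 -0.01 -1.42] down 10: [ 7.08 -0.06  7.06]
```

Emit:
jog_arm:
  targets:
    - [[-1,0,1,0,0,0],[4,0,4,0,0,0],[3,0,3,0,0,0],[0,0,0,0,0,0],[0,0,0,0,0,0]]

```text
t: 14.9
tcp_pos: [532.8, 343.1, 152.2]
eef_rot: [0.325, 0.494, 0.78, -0.204]
force: [-0.0, 0.2, -2.6]
width: 65.8
grip_force: 30.0
```

```bash
python3 rel.py
```

```text
[532.79223518 343.13079258 152.18244458] [-0.01013985  0.15482262 -2.60821735]
zlow 62.04019578260639 plate centre -0.49581251589892084 hoops [np.float64(-15.062329674933864), np.float64(14.680149362176882), np.float64(44.491240370484086)] tool err [ 0.02  0.15 -0.31]
+ry 2: [ 1.41 -0.01 -1.42] down 10: [ 7.09 -0.04  7.05]
```

Emit:
jog_arm:
  targets:
    - [[4,0,4,0,0,0],[4,0,4,0,0,0],[4,0,4,0,0,0],[4,0,4,0,0,0],[0,0,0,0,0,0]]

```text
t: 15.45
tcp_pos: [532.5, 342.9, 128.8]
eef_rot: [0.325, 0.494, 0.78, -0.204]
force: [0.7, -0.0, -3.1]
width: 65.4
grip_force: 30.0
```

Emit:
jog_arm:
  targets:
    - [[4,0,4,0,0,0],[4,0,4,0,0,0],[4,0,4,0,0,0],[0,0,0,0,0,0],[0,0,0,0,0,0]]

```text
t: 15.95
tcp_pos: [533.1, 343.2, 112.8]
eef_rot: [0.326, 0.494, 0.78, -0.203]
force: [0.3, 0.0, -3.0]
width: 65.9
grip_force: 30.0
```

```bash
python3 rel.py
```

```text
[533.0867268  343.20915949 112.84424826] [ 0.31040774  0.0082933  -2.96365712]
zlow 31.8145087675347 plate centre -0.46873390740215193 hoops [np.float64(-14.963060738905368), np.float64(14.884669055964396), np.float64(44.760349675592536)] tool err [ 0.03  0.14 -0.33]
+ry 2: [ 1.41 -0.01 -1.42] down 10: [ 7.09 -0.04  7.05]
```

Going in free. I lower it until it touches the floor.

Emit:
jog_arm:
  targets:
    - [[3,0,3,0,0,0],[2,0,2,0,0,0],[1,0,1,0,0,0],[0,0,0,0,0,0]]

```text
t: 16.4
tcp_pos: [533.0, 343.2, 104.2]
eef_rot: [0.325, 0.494, 0.78, -0.203]
force: [1.0, -0.7, -3.0]
width: 66.1
grip_force: 30.0
```

Emit:
jog_arm:
  targets:
    - [[0.7,0,0.7,0,0,0],[0.7,0,0.7,0,0,0],[0,0,0,0,0,0]]

```text
t: 16.7
tcp_pos: [533.3, 343.3, 103.2]
eef_rot: [0.326, 0.494, 0.78, -0.203]
force: [-0.8, 0.5, 1.7]
width: 65.5
grip_force: 30.0
```

Emit:
jog_arm:
  targets:
    - [[0.7,0,0.7,0,0,0],[0,0,0,0,0,0]]

```text
t: 16.9
tcp_pos: [533.3, 343.3, 103.1]
eef_rot: [0.326, 0.494, 0.78, -0.203]
force: [-2.2, 1.2, 6.2]
width: 65.9
grip_force: 30.0
```

Emit:
jog_arm:
  targets:
    - [[0,0,0,0,0,0],[0,0,0,0,0,0],[0,0,0,0,0,0],[0,0,0,0,0,0]]
  gripper: 0

```text
t: 17.3
tcp_pos: [533.2, 343.1, 101.3]
eef_rot: [0.325, 0.494, 0.78, -0.203]
force: [0.4, -0.7, -0.0]
width: 92.9
grip_force: 0.0
```

Emit:
jog_arm:
  targets:
    - [[0,0,-10,0,0,0],[0,0,-30,0,0,0],[0,0,-35,0,0,0],[0,0,-35,0,0,0],[0,0,-35,0,0,0]]

```text
t: 17.8
tcp_pos: [487.8, 437.2, 205.3]
eef_rot: [0.325, 0.494, 0.78, -0.203]
force: [-0.5, 0.8, 0.0]
width: 94.3
grip_force: 0.0
```

```bash
python3 - <<'E'
from go import *
s,p,r=cur();print(s['q'].round(2),p,s['width'])
C=K0+[0,0,116]
st=rows(C+100*ry+[0,0,190],r)
st=rows(C-60*ry+[0,0,200],tool(-Z*.9+.43*ry,y2),st=st)
st=rows(C-110*ry+[0,0,110],RK2,st=st)
E
```

```text
[-1.13  0.93  0.06  1.2   0.56  1.55 -0.81] [487.82775556 437.18544454 205.30892434] 94.26885812396739
[[[-22, -0, -19, 0, 0, 0], [-21, -0, -20, 0, 0, 0], [-22, -1, -19, 0, 0, 0]]]
end [488.6 432.2 292.3] err [-0.2 -0.4 -0.3] [0. 0. 0.]
[[[-9, 0, 10, 0, 6, -0], [-9, 0, 8, 0, 7, -0], [-11, 0, 7, 0, 6, -0], [-11, 0, 5, 0, 7, -0], [-12, 0, 4, 0, 6, -0]]]
[[[-13, 0, 2, 0, 7, -0], [-12, 1, 0, 0, 6, -0], [-12, -0, -1, 0, 6, -0], [-13, -0, -2, 0, 7, -0], [-11, -0, -4, 0, 6, -0]]]
[[[-12, -0, -6, 0, 7, -0]]]
end [548.8 307.7 298.6] err [ 0.2 -0.1 -0.2] [ 0.3 -0.4 -0.1]
[[[-26, -0, 20, 0, 6, -0], [-28, -0, 16, 0, 7, 0], [-29, -0, 13, 0, 6, 0]]]
end [568.2 267.8 212.5] err [ 0.3  0.4 -0. ] [0.3 0.1 0. ]
```

Emit:
jog_arm:
  targets:
    - [[-22,0,-19,0,0,0],[-21,0,-20,0,0,0],[-22,-1,-19,0,0,0],[-9,0,10,0,6,0],[-9,0,8,0,7,0]]

```text
t: 18.3
tcp_pos: [498.9, 410.6, 289.6]
eef_rot: [0.233, 0.513, 0.814, -0.144]
force: [0.7, -1.1, -0.4]
width: 93.9
grip_force: 0.0
```

Emit:
jog_arm:
  targets:
    - [[-11,0,7,0,6,0],[-11,0,5,0,7,0],[-12,0,4,0,6,0],[-13,0,2,0,7,0],[-12,1,0,0,6,0]]

```text
t: 18.8
tcp_pos: [528.8, 351.1, 294.1]
eef_rot: [0.001, 0.535, 0.845, 0.004]
force: [0.3, 0.4, -1.1]
width: 93.6
grip_force: 0.0
```

Emit:
jog_arm:
  targets:
    - [[-12,0,-1,0,6,0],[-13,0,-2,0,7,0],[-11,0,-4,0,6,0],[-12,0,-6,0,7,0],[0,0,0,0,0,0]]

```text
t: 19.3
tcp_pos: [554.6, 296.9, 294.8]
eef_rot: [-0.187, 0.527, 0.82, 0.121]
force: [0.8, -0.9, 0.1]
width: 93.9
grip_force: 0.0
```

Emit:
jog_arm:
  targets:
    - [[-26,0,20,0,6,0],[-28,0,16,0,7,0],[-29,0,13,0,6,0],[0,0,0,0,0,0],[0,0,0,0,0,0]]

```text
t: 19.8
tcp_pos: [568.7, 265.9, 209.4]
eef_rot: [-0.323, 0.494, 0.781, 0.205]
force: [-0.3, 1.3, 0.4]
width: 93.7
grip_force: 0.0
```

```bash
cat > plate.py <<'E'
from go import *
from h import *
def platefit(n,f=None):
    p,d,m=snap(n,f); P=cloud(d,m); hsv=cv2.cvtColor(p,cv2.COLOR_RGB2HSV)
    k=(hsv[...,0]>105)&(hsv[...,0]<130)&(hsv[...,1]>130)&(d>0)&(abs((P-K0)@rx)<50)&(abs((P-K0)@ry)<45)&(P[...,2]>20)
    A=(P-K0)@ry;b=(P-K0)@rx;z=P[...,2]
    for z0 in range(60,240,20):
        j=k&(z>z0)&(z<z0+20)
        if j.sum()>30: print(n,z0,j.sum(),'ry',np.percentile(A[j],[5,30,50,70,95]).round(1),'rx',np.percentile(b[j],[1,99]).round(1))
    print('ztop',np.percentile(z[k],99.5))
if __name__=='__main__':
    s,p,r=cur();print(s['q'].round(2),p)
    platefit('wrist','wrist5.png');platefit('side');platefit('top')
    rows(K0+[0,0,116]-110*ry+[0,0,110],RK2,res=.5)
E
python3 plate.py
```

```text
[ 0.18  0.83 -0.47  1.5  -0.46  1.13  0.51] [568.74887475 265.87586363 209.3815066 ]
wrist 60 757 ry [-10.9 -10.5 -10.3  -9.9  -4. ] rx [-28.8  33.9]
wrist 80 975 ry [-10.8 -10.2  -7.4  -3.6  -2.9] rx [-28.5  33.9]
wrist 100 891 ry [-11.  -10.5 -10.3 -10.1  -4.4] rx [-29.1  34.4]
wrist 120 1475 ry [-10.8 -10.2  -8.1  -3.7  -3. ] rx [-29.2  34.4]
wrist 140 1093 ry [-11.  -10.5 -10.3 -10.   -3.4] rx [-29.  34.]
wrist 160 2209 ry [-10.8 -10.2  -8.5  -3.8  -2.9] rx [-28.6  33.9]
wrist 180 1673 ry [-11.  -10.4 -10.1  -9.7  -3. ] rx [-28.9  34.2]
wrist 200 2644 ry [-11.  -10.5 -10.3 -10.   -6.6] rx [-28.9  34.2]
wrist 220 3731 ry [-10.7  -8.8  -4.    1.1   7.6] rx [-29.1  34.4]
ztop 226.56574989275512
side 60 283 ry [ 4.3  8.1  8.8  9.3 10. ] rx [-32.6  32.6]
side 80 303 ry [4.  8.  8.9 9.3 9.9] rx [-32.5  33. ]
side 100 347 ry [4.  8.  8.9 9.3 9.9] rx [-32.4  32.4]
side 120 393 ry [3.9 8.2 8.9 9.3 9.9] rx [-32.1  32.7]
side 140 407 ry [3.5 7.9 8.9 9.3 9.9] rx [-32.3  32.3]
side 160 371 ry [3.7 8.6 9.1 9.4 9.9] rx [-32.2  32.6]
side 180 343 ry [ 4.6  8.7  9.1  9.5 10. ] rx [-32.1  32.6]
side 200 468 ry [ 7.   9.   9.3  9.5 10.1] rx [-32.4  32.4]
side 220 942 ry [-8.7 -2.9  1.6  6.   9.6] rx [-31.7  32.7]
ztop 227.33263937379454
top 60 33 ry [-11.3 -10.5  -9.6  -7.1  -3.5] rx [-32.3  22.2]
top 120 34 ry [-11.2  -9.6  -7.6  -5.8  -0.5] rx [-31.7  17.8]
top 160 45 ry [-11.   -9.1  -7.9  -6.1  -3.8] rx [-24.1  18.8]
top 220 270 ry [-10.4  -5.6  -1.9   2.7   7.7] rx [-32.   32.2]
ztop 230.45780119665744
[[[-2, -1.5, 0.5, 0.5, 0, 0.5]]]
end [567.9 267.7 212.5] err [ 0.   0.3 -0. ] [-0.1  0.2 -0.1]
```

View pics/wrist5.png

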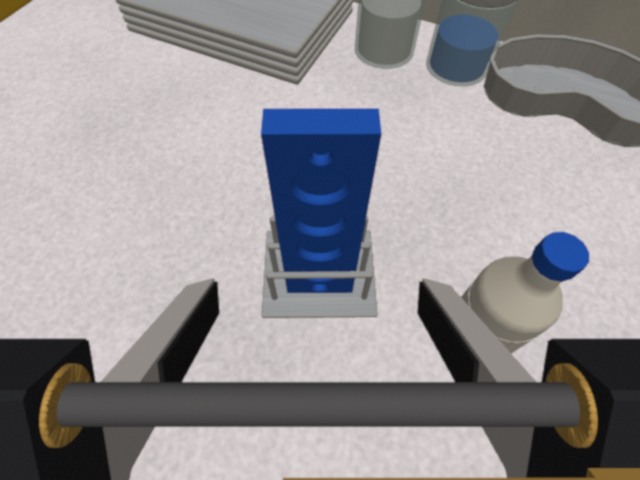

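The plate stands vertically in the slot: top edge at (320,120), well side facing the hand, spray bottle clear at (520,280). I approach for the second grip.

```bash
python3 - <<'E'
from go import *
C=K0+[0,0,116]-.5*ry+1*rx; d=(ry-Z)/2**.5
st=rows(C-110*d,RK2,res=.5)
st=rows(C,RK2,st=st,res=.5,mm=28)
E
```

```text
[[[-1, -0.5, 23, 0, 0, 0], [-1.5, -0.5, 22.5, 0.5, 0, 0.5]]]
end [555.1 296.3 180.3] err [-0.  -0.1 -0.1] [-0.1  0.2 -0.1]
[[[0, 0, 27.5, -0, 0, -0], [0, 0, 27.5, -0, 0, -0], [0.5, 0.5, 27.5, -0, 0, -0], [-0, -0, 27.5, -0, 0, -0]]]
end [521.7 366.7 102.6] err [0.2 0.1 0. ] [-0.1  0.2 -0.1]
```

Emit:
jog_arm:
  targets:
    - [[-1,-0.5,23,0,0,0],[-1.5,-0.5,22.5,0.5,0,0.5],[0,0,27.5,0,0,0],[0,0,20,0,0,0],[0,0,0,0,0,0]]

```text
t: 20.45
tcp_pos: [537.7, 327.5, 145.4]
eef_rot: [-0.325, 0.492, 0.782, 0.2]
force: [-0.7, 0.2, 0.8]
width: 94.1
grip_force: 0.0
```

```bash
python3 - <<'E'
from go import *
s,p,r=cur();print(s['q'].round(2),p,s['force'])
C=K0+[0,0,116]-.5*ry+1*rx; d=(ry-Z)/2**.5
st=rows(C,RK2,res=.5,mm=20)
E
```

```text
[ 0.1   0.89 -0.48  1.6  -0.49  0.95  0.53] [537.70375023 327.50095385 145.36688693] [-0.70558044  0.22121491  0.77879271]
[[[-0, 0.5, 15, -0, 0, -0], [-0, 1, 15, -0, 0, -0], [-0, 0.5, 15, -0.5, 0, -0], [-0.5, 0.5, 15, 0, 0, -0]]]
end [521.5 366.3 102.5] err [ 0.  -0.3 -0.1] [ 0.1  0.1 -0.1]
```

Emit:
jog_arm:
  targets:
    - [[0,0.5,15,0,0,0],[0,1,15,0,0,0],[0,0.5,15,-0.5,0,0],[-0.5,0.5,15,0,0,0],[0,0,0,0,0,0]]

```text
t: 20.95
tcp_pos: [523.0, 364.2, 100.5]
eef_rot: [-0.323, 0.496, 0.78, 0.204]
force: [-0.8, 0.2, 0.6]
width: 94.3
grip_force: 0.0
```

Emit:
jog_arm:
  targets:
    - [[0,0,0,0,0,0],[0,0,0,0,0,0],[0,0,0,0,0,0],[0,0,0,0,0,0],[0,0,0,0,0,0]]
  gripper: 255

```text
t: 21.45
tcp_pos: [525.2, 362.3, 100.9]
eef_rot: [-0.322, 0.497, 0.779, 0.205]
force: [0.2, -0.6, 1.4]
width: 65.9
grip_force: 30.0
```

Emit:
jog_arm:
  targets:
    - [[0,0,0,0,0,0],[-5,0,-5,0,0,0],[-8,0,-8,0,0,0],[0,0,0,0,0,0]]

```text
t: 21.85
tcp_pos: [531.6, 346.2, 100.8]
eef_rot: [-0.324, 0.496, 0.779, 0.204]
force: [-1.5, 2.0, -0.8]
width: 66.0
grip_force: 30.0
```

```bash
python3 - <<'E'
from plate import *
s,p,r=cur();print(s['q'].round(2),p,s['force'],s['width'])
print('up 10',r.inv().apply([0,0,10]).round(2)); platefit('side'); platefit('wrist')
E
```

```text
[ 0.08  0.95 -0.49  1.63 -0.51  0.85  0.56] [531.62889638 346.18872483 100.79357256] [-1.46224245  2.00225647 -0.80025343] 66.04784192719976
up 10 [ 7.07 -0.03 -7.07]
side 60 445 ry [-1.8  3.3  5.   6.3  7.9] rx [-33.   31.4]
side 80 505 ry [-7.3 -1.5  0.2  1.4  3. ] rx [-32.7  31.4]
side 100 523 ry [-12.9  -6.9  -4.8  -3.7  -2.2] rx [-32.5  32. ]
side 120 557 ry [-18.5 -11.9  -9.9  -8.9  -7. ] rx [-33.   31.6]
side 140 537 ry [-23.7 -16.3 -14.7 -13.8 -11.7] rx [-33.3  31.6]
side 160 451 ry [-25.3 -19.9 -19.1 -18.2 -15.9] rx [-33.4  31.7]
side 180 576 ry [-29.4 -25.  -24.  -22.5 -20.4] rx [-33.   31.5]
side 200 619 ry [-30.5 -28.7 -27.7 -26.7 -25. ] rx [-32.6  31.7]
side 220 641 ry [-43.9 -38.7 -34.7 -31.5 -29.7] rx [-32.3  31.7]
ztop 227.1600279205241
wrist 60 566 ry [-16.7 -15.9 -15.4 -14.6 -13.3] rx [-29.4  32.7]
wrist 80 500 ry [-21.3 -19.2 -17.9 -17.2 -14.8] rx [-29.8  33.2]
wrist 100 1025 ry [-26.5 -25.5 -24.9 -23.8 -22. ] rx [-31.2  34.3]
wrist 120 1175 ry [-31.  -28.7 -27.4 -26.  -22.9] rx [-31.   34.3]
wrist 140 1647 ry [-36.  -35.2 -34.6 -33.5 -31.6] rx [-30.2  33.5]
wrist 160 3519 ry [-40.4 -37.6 -36.1 -33.6 -30. ] rx [-29.8  33.2]
wrist 180 2842 ry [-44.9 -44.3 -43.7 -43.  -41.4] rx [-30.3  33.6]
wrist 200 123 ry [-44.9 -44.6 -44.4 -44.  -43.3] rx [-4.   7.4]
wrist 220 27245 ry [-44.4 -41.2 -38.6 -35.9 -32.4] rx [-30.4  33.9]
ztop 227.20154516657175
```

I used the wrong sign there: the hand went 18 mm sideways and the plate now leans. Forces are low, so I undo the move.

Emit:
jog_arm:
  targets:
    - [[4,0,4,0,0,0],[4,0,4,0,0,0],[3,0,3,0,0,0],[1,0,1,0,0,0],[0,0,0,0,0,0]]

```text
t: 22.45
tcp_pos: [528.3, 358.2, 100.3]
eef_rot: [-0.319, 0.498, 0.78, 0.205]
force: [2.4, -10.3, 4.6]
width: 66.1
grip_force: 30.0
```

```bash
python3 - <<'E'
from plate import *
s,p,r=cur();print(p,s['force'],s['width'])
platefit('side')
E
```

```text
[528.3430514  358.18810153 100.28864118] [  2.36805718 -10.29893847   4.64549226] 66.05257642828079
side 60 357 ry [ 4.7  8.7  9.6 10.4 11.7] rx [-31.2  33.6]
side 80 390 ry [1.6 6.3 7.7 8.4 9.5] rx [-30.9  33.8]
side 100 439 ry [-1.   4.1  5.4  6.1  7.1] rx [-30.3  34.3]
side 120 481 ry [-4.2  1.6  2.9  3.7  4.7] rx [-30.9  33.9]
side 140 501 ry [-7.4 -1.   0.6  1.1  2.2] rx [-31.3  33.6]
side 160 419 ry [-9.5 -2.2 -1.6 -1.1  0. ] rx [-31.3  33.8]
side 180 449 ry [-9.4 -4.6 -3.9 -3.3 -2.1] rx [-31.2  33.6]
side 200 542 ry [-7.8 -6.2 -5.7 -5.2 -4.3] rx [-30.8  33.9]
side 220 889 ry [-25.2 -18.9 -14.2  -9.3  -6.6] rx [-30.4  33.9]
ztop 227.16123553912158
```

Emit:
jog_arm:
  targets:
    - [[0,0,0,0,0,0],[0,0,0,0,0,0],[0,0,0,0,0,0],[0,0,0,0,0,0],[0,0,0,0,0,0]]
  gripper: 0

```text
t: 23.0
tcp_pos: [525.1, 361.7, 100.6]
eef_rot: [-0.322, 0.497, 0.78, 0.204]
force: [-0.3, -0.7, -0.0]
width: 93.8
grip_force: 0.0
```

```bash
python3 - <<'E'
from plate import *
s,p,r=cur();print(p,s['force'],s['width'])
platefit('side')
rows(K0+[0,0,116]-1*ry+1*rx,RK2,res=.5)
E
```

```text
[525.13749171 361.65867008 100.61534211] [-0.2808713  -0.66764181 -0.03512721] 93.7634957187019
side 60 421 ry [-0.8  3.3  4.7  6.2  7.6] rx [-30.8  33.7]
side 80 459 ry [-6.3 -0.8  0.7  1.9  3.7] rx [-30.9  33.6]
side 100 510 ry [-11.1  -5.4  -3.5  -2.5  -1.1] rx [-30.8  33.6]
side 120 551 ry [-16.2 -10.   -8.3  -7.3  -5.6] rx [-30.8  33.6]
side 140 552 ry [-21.3 -14.4 -12.8 -11.8 -10.1] rx [-30.6  33.6]
side 160 506 ry [-25.4 -17.9 -17.  -16.1 -14.2] rx [-30.7  33.8]
side 180 486 ry [-26.6 -22.  -21.1 -20.  -17.8] rx [-30.8  33.8]
side 200 619 ry [-27.5 -25.6 -24.8 -23.7 -22.2] rx [-30.9  33.9]
side 220 699 ry [-43.4 -37.9 -33.7 -29.4 -26.6] rx [-30.6  34. ]
ztop 225.45181833869205
[[[5.5, -1, 2.5, 0.5, 0, -0.5]]]
end [521.8 366.3 102.7] err [0.1 0.2 0.1] [-0.2  0.1  0. ]
```

```bash
python3 - <<'E'
from go import *
RK2b=tool(.839*ry-.545*Z,y2)
st=rows(K0+[0,0,115.7]-15.3*ry+1.5*rx,RK2b,res=.5,n=4)
print(ik(st[0],RK2b,np.array([.08,.95,-.49,1.63,-.51,.85,.56])))
E
```

```text
[[[-0.5, -0, -2, 0, 3, -0], [0, -0.5, -2, 0, 3, -0], [0, 0, -2, 0.5, 3, -0.5], [0, -0, -2, -0, 3, 0]]]
end [527.4 355.6 105.4] err [ 0.1 -0.1  0.1] [-0.1  0.1  0.1]
(array([ 0.1796303 ,  1.06595677, -0.58292958,  1.58521475, -0.56627725,
        0.94776421,  0.66330164]), np.float64(6.211242966002737e-06))
```

Emit:
jog_arm:
  targets:
    - [[-0.5,0,-2,0,3,0],[0,-0.5,-2,0,3,0],[0,0,-2,0.5,3,-0.5],[0,0,-2,0,3,0],[0,0,0,0,0,0]]

```text
t: 23.55
tcp_pos: [528.5, 353.2, 103.2]
eef_rot: [-0.403, 0.47, 0.743, 0.253]
force: [-0.1, -0.9, -0.3]
width: 93.9
grip_force: 0.0
```

```bash
python3 - <<'E'
from plate import *
s,p,r=cur();print(p,s['force'],s['width'])
RK2b=tool(.839*ry-.545*Z,y2)
rows(K0+[0,0,115.7]-15.3*ry+1.5*rx,RK2b,res=.5)
platefit('side')
E
```

```text
[528.47861336 353.2314215  103.17628012] [-0.13095439 -0.92648452 -0.283887  ] 93.92867186772325
[[[3.5, -0, 1, -0, 0, -0]]]
end [527.3 355.7 105.6] err [ 0.  -0.   0.2] [-0.   0.1 -0.2]
side 60 428 ry [-0.9  3.3  4.6  6.1  7.8] rx [-31.   33.7]
side 80 453 ry [-6.4 -1.   0.7  2.   3.6] rx [-30.9  33.6]
side 100 510 ry [-11.4  -5.3  -3.6  -2.5  -1.1] rx [-30.7  33.7]
side 120 545 ry [-16.4 -10.   -8.2  -7.2  -5.5] rx [-30.9  33.6]
side 140 563 ry [-21.4 -14.6 -12.8 -11.7  -9.8] rx [-30.8  33.7]
side 160 512 ry [-25.7 -18.1 -17.  -16.1 -14.3] rx [-30.7  33.8]
side 180 489 ry [-26.4 -22.  -21.2 -20.1 -18. ] rx [-30.8  33.9]
side 200 608 ry [-27.3 -25.6 -24.8 -23.9 -22.3] rx [-30.8  34. ]
side 220 707 ry [-44.1 -38.1 -33.7 -29.5 -26.6] rx [-30.4  34. ]
ztop 225.41818616078794
```

Plate unchanged. I correct the hand pose, grip, and then lift with the right sign (up is +x, -z of the tool).

Emit:
jog_arm:
  targets:
    - [[3.5,0,1,0,0,0],[0,0,0,0,0,0]]

```text
t: 23.8
tcp_pos: [525.7, 359.4, 109.3]
eef_rot: [-0.403, 0.467, 0.745, 0.254]
force: [1.5, -0.2, 0.2]
width: 94.2
grip_force: 0.0
```

Emit:
jog_arm:
  targets:
    - [[0,0,0,0,0,0],[0,0,0,0,0,0],[0,0,0,0,0,0],[0,0,0,0,0,0],[0,0,0,0,0,0]]
  gripper: 255

```text
t: 24.3
tcp_pos: [526.7, 357.8, 108.0]
eef_rot: [-0.403, 0.468, 0.745, 0.254]
force: [-0.7, -0.3, 0.3]
width: 66.0
grip_force: 29.9
```

```bash
python3 - <<'E'
from go import *
s,p,r=cur();print(p,s['force'],s['width'])
a=-.208*ry+.978*Z
print(r.inv().apply(a*10).round(2),'Z',r.inv().apply(Z*10).round(2))
g=p-r.apply([0,0,19]);print((g-K0)@ry,(g-K0)@rx,g[2])
rows(g+170*a,r)
E
```

```text
[526.67749713 357.83275345 107.99867852] [-0.70142843 -0.26168825  0.32416564] 65.96816516003767
[ 7.05 -0.   -7.09] Z [ 8.37  0.   -5.46]
-13.113980618052787 1.897172206900227 118.3816711778023
[[[24, -0, -24, 0, 0, 0], [24, -0, -24, 0, 0, 0], [24, -0, -24, 0, 0, 0], [24, -0, -24, 0, 0, 0], [24, -0, -24, 0, 0, 0]]]
end [541.8 326.3 274.1] err [-0.2  0.4 -0.2] [0. 0. 0.]
```

Emit:
jog_arm:
  targets:
    - [[4,0,-4,0,0,0],[6,0,-6,0,0,0],[8,0,-8,0,0,0],[10,0,-10,0,0,0],[12,0,-12,0,0,0]]

```text
t: 24.8
tcp_pos: [531.7, 346.8, 164.5]
eef_rot: [-0.403, 0.468, 0.745, 0.253]
force: [0.4, -0.3, -1.9]
width: 66.2
grip_force: 29.9
```

Emit:
jog_arm:
  targets:
    - [[20,0,-20,0,0,0],[24,0,-24,0,0,0],[24,0,-24,0,0,0],[24,0,-24,0,0,0],[0,0,0,0,0,0]]

```text
t: 25.3
tcp_pos: [545.6, 323.3, 296.6]
eef_rot: [-0.4, 0.467, 0.746, 0.257]
force: [-0.1, 0.6, -2.3]
width: 65.9
grip_force: 29.9
```

```bash
python3 - <<'E'
from go import *
s,p,r=cur();print(s['q'].round(2),p,s['force'],s['width'])
B=np.array([487,-19,40.])
st=rows([480,150,330],tool(-Z+.3*ry,y2*.6-wb*.4+0*Z))
st=rows([520,-40,300],F1,st=st)
E
```

```text
[ 0.23  0.82 -0.6   1.48 -0.58  1.22  0.48] [545.59645663 323.28687399 296.55714677] [-0.09064993  0.62133183 -2.25642746] 65.94415032801011
[[[-9, -22, -18, -0, -7, 1], [-12, -22, -17, -1, -6, 0], [-13, -22, -16, 0, -7, 1], [-16, -22, -15, -0, -7, 1], [-17, -21, -13, -0, -6, 0]]]
[[[-19, -21, -11, -1, -7, 1]]]
end [478.  155.3 311.4] err [ 0.2  0.3 -0.4] [ 0.5 -0.1 -0.2]
[[[-24, -4, -3, 0, -7, 1], [-24, -3, -1, 0, -7, 0], [-23, -3, 2, 0, -7, 1], [-24, -3, 5, 1, -6, 1], [-22, -2, 7, -0, -7, 0]]]
[[[-22, -3, 10, -0, -7, 1], [-21, -2, 11, 0, -7, 1], [-18, -2, 14, 0, -7, 0], [-17, -2, 16, 0, -7, 1]]]
end [523.1 -52.6 286.4] err [-0.5  0.3 -0.2] [0.4 0.3 0. ]
```

```bash
python3 - <<'E'
from go import *
st=rows([555,170,330],tool(-Z+.2*ry,y2*.5-wb*.5))
st=rows([530,-60,300],F1,st=st)
print(ik(st[0],F1,np.array([0,.6,0,1.8,.9,.9,-.6]))[0].round(2))
E
```

```text
[[[-9, -8, -17, -0, -6, 1], [-11, -8, -16, -1, -7, 0], [-13, -8, -15, 0, -6, 1], [-15, -7, -14, -0, -7, 1], [-17, -8, -13, -0, -6, 0]]]
[[[-17, -7, -10, -1, -7, 1], [-19, -7, -9, 0, -6, 1]]]
end [553.3 173.4 311.1] err [-0.3 -0.  -0.2] [ 0.  -0.4 -0.2]
[[[-25, -12, -1, 0, -6, 1], [-26, -11, 1, 0, -7, 0], [-25, -11, 3, 0, -6, 1], [-25, -10, 7, 0, -6, 0], [-24, -11, 8, 1, -6, 1]]]
[[[-23, -10, 11, -0, -7, 0], [-22, -10, 14, -0, -6, 1], [-20, -10, 15, -0, -6, 1], [-19, -10, 17, -0, -7, 0]]]
end [533.5 -73.  287.1] err [-0.1 -0.1  0.5] [-0.1  0.3  0.2]
[-0.34  0.44 -0.11  1.97  0.94  1.13 -0.77]
```

Emit:
jog_arm:
  targets:
    - [[-9,-8,-17,0,-6,1],[-11,-8,-16,-1,-7,0],[-13,-8,-15,0,-6,1],[-15,-7,-14,0,-7,1],[-17,-8,-13,0,-6,0]]

```text
t: 25.8
tcp_pos: [548.2, 215.5, 301.3]
eef_rot: [-0.184, 0.542, 0.813, 0.108]
force: [-0.3, 1.2, -3.1]
width: 65.8
grip_force: 29.9
```

Emit:
jog_arm:
  targets:
    - [[-17,-7,-10,-1,-7,1],[-19,-7,-9,0,-6,1],[-25,-12,-1,0,-6,1],[-26,-11,1,0,-7,0],[-25,-11,3,0,-6,1]]

```text
t: 26.3
tcp_pos: [543.6, 90.5, 296.1]
eef_rot: [0.047, 0.582, 0.811, -0.046]
force: [-1.1, 0.5, -2.4]
width: 66.0
grip_force: 29.9
```

Emit:
jog_arm:
  targets:
    - [[-25,-10,7,0,-6,0],[-24,-11,8,1,-6,1],[-23,-10,11,0,-7,0],[-22,-10,14,0,-6,1],[-20,-10,15,0,-6,1]]

```text
t: 26.8
tcp_pos: [533.5, -46.0, 283.3]
eef_rot: [0.259, 0.569, 0.754, -0.203]
force: [-0.7, -1.0, -1.9]
width: 66.1
grip_force: 29.9
```

```bash
python3 - <<'E'
from go import *
s,p,r=cur();print(s['q'].round(2),p,s['force'],s['width'])
rows(np.array([487,-19,40.])+[0,0,150],F1,res=.5)
E
```

```text
[-0.44  0.43  0.03  1.92  0.76  1.06 -0.61] [533.54231341 -45.97042574 283.28311478] [-0.73312044 -1.0076811  -1.88320623] 66.14949918548652
[[[29, -12, 23, -0, -2, 0], [29.5, -12, 21.5, -0, -2.5, 0.5], [30, -12.5, 20.5, -0.5, -2, 0]]]
end [490.7 -32.  176.7] err [ 0.1 -0.1  0.1] [ 0.1 -0.1  0.1]
```

Emit:
jog_arm:
  targets:
    - [[29,-12,23,0,-2,0],[29.5,-12,21.5,0,-2.5,0.5],[30,-12.5,20.5,-0.5,-2,0],[0,0,0,0,0,0],[0,0,0,0,0,0]]

```text
t: 27.3
tcp_pos: [491.3, -31.5, 176.9]
eef_rot: [0.303, 0.558, 0.737, -0.231]
force: [-0.6, 0.0, -2.2]
width: 66.2
grip_force: 29.9
```

```bash
cat > pl2.py <<'E'
from go import *
from h import *
def fit(n,zc,f=None):
    p,d,m=snap(n,f); P=cloud(d,m); hsv=cv2.cvtColor(p,cv2.COLOR_RGB2HSV)
    B=np.array([487,-19,0.]);U=(P-B)@ub;W=(P-B)@wb;z=P[...,2]
    k=(hsv[...,0]>105)&(hsv[...,0]<130)&(hsv[...,1]>130)&(d>0)&(abs(U)<140)&(abs(W)<60)&(abs(z-zc)<50)
    Q=np.c_[U[k],W[k],z[k]]; 
    if len(Q)<100: print(n,len(Q));return
    j=np.ones(len(Q),bool)
    T=Q[:,2]>-1e9
    A=np.c_[Q[:,:2],np.ones(len(Q))]
    for it in range(8):
        x=np.linalg.lstsq(A[j],Q[j,2],rcond=None)[0]; e=Q[:,2]-A@x; j=(e>-1.5)&(e<3)   # keeps the upper face
    print(n,j.sum(),'top z at centre',x[2].round(1),'slope u,w deg',np.degrees(np.arctan(x[:2])).round(2))
    t=Q[j]; r=cv2.minAreaRect(t[:,:2].astype(np.float32)); print('  u',np.percentile(t[:,0],[.5,99.5]).round(1),'w',np.percentile(t[:,1],[.5,99.5]).round(1),'rect',np.round(r[0],1),np.round(r[1],1),round(r[2],2))
if __name__=='__main__':
    import sys
    zc=float(sys.argv[1]); s,p,r=cur();print(s['q'].round(2),p,s['force'])
    for n in('top','side','wrist'): fit(n,zc,n+sys.argv[2]+'.png')
    print('down10',r.inv().apply([0,0,-10]).round(2),'u10',r.inv().apply(10*ub).round(2),'w10',r.inv().apply(10*wb).round(2))
    rows(np.array([487,-19,float(sys.argv[1])]),F1,res=.5)
E
python3 pl2.py 190 6
```

```text
[-0.6   0.62  0.08  2.12  0.95  0.92 -1.05] [491.32853794 -31.53668149 176.9309066 ] [-0.64263917  0.02764392 -2.21839163]
top 746 top z at centre 202.8 slope u,w deg [0.46 0.75]
  u [-111.1   57.8] w [-32.8  31.6] rect [-26.1  -0.6] [ 65.7 171.1] 89.98
side 655 top z at centre 202.6 slope u,w deg [ 0.47 -0.18]
  u [ 46.9 108. ] w [-31.7  32.8] rect [77.1  0.5] [62.8 64.9] 0.65
wrist 41385 top z at centre 202.4 slope u,w deg [0.58 0.04]
  u [-84.4 107.1] w [-34.5  30.9] rect [ 9.  -2.4] [197.9  66.9] 0.63
down10 [7.05 0.03 7.09] u10 [ 7.09  0.04 -7.05] w10 [  0.04 -10.    -0.01]
[[[2, -2, 1, 0, -0, -0]]]
end [490.7 -31.9 176.4] err [ 0.1  0.  -0.2] [ 0.2 -0.2 -0.1]
```

View pics/wrist6.png

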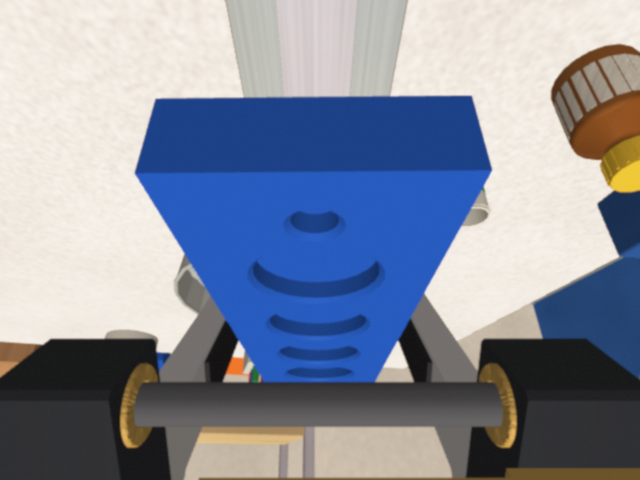

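The wrist view shows the plate level with the wells up: small pin hole at (315,222), first well at (316,280). I lower it to just above the pins.

Emit:
jog_arm:
  targets:
    - [[2.5,0,-0.5,0,0,0],[21,0,21,0,0,0],[21,0,21,0,0,0],[21,0,21,0,0,0],[0,0,0,0,0,0]]

```text
t: 27.95
tcp_pos: [490.2, -29.3, 84.4]
eef_rot: [0.302, 0.558, 0.737, -0.231]
force: [-0.4, -0.1, -1.8]
width: 65.3
grip_force: 29.9
```

Emit:
jog_arm:
  targets:
    - [[12,0,12,0,0,0],[9,0,9,0,0,0],[5,0,5,0,0,0],[0,0,0,0,0,0],[0,0,0,0,0,0]]

```text
t: 28.45
tcp_pos: [491.2, -29.4, 50.6]
eef_rot: [0.304, 0.559, 0.736, -0.23]
force: [-0.0, -0.6, -2.6]
width: 66.0
grip_force: 29.9
```

```bash
python3 pl2.py 62 7; python3 - <<'E'
import pl2
from pl2 import *
for n in('top','side'):
    z=np.load(n+'0.npz'); pl2.snap=lambda n_,f=None:(z['p'],z['d'],{k:z[k] for k in('intrinsics','R','t')}); fit('init '+n,40)
E
```

```text
[-0.64  0.88  0.13  2.15  1.13  0.73 -1.36] [491.24000152 -29.36966774  50.62687868] [-0.02531777 -0.59902212 -2.61078199]
top 525 top z at centre 76.8 slope u,w deg [0.34 0.52]
  u [-108.9   60.8] w [-33.4  31.7] rect [-24.  -1.] [171.   66.3] 0.28
side 49 top z at centre 65.6 slope u,w deg [ -0.31 -15.49]
  u [-107.1  110.4] w [-31.9  26.1] rect [  7.4 -28.6] [223.8  55.7] 14.81
wrist 41347 top z at centre 74.5 slope u,w deg [0.55 0.13]
  u [-81.4 110.2] w [-33.6  31.8] rect [12.3 -1.7] [197.2  67.2] 0.68
down10 [ 7.05 -0.01  7.09] u10 [ 7.1   0.02 -7.05] w10 [  0.01 -10.    -0.02]
[[[-0.5, -1, 3, 0, -0, 0]]]
end [490.8 -31.9  48.5] err [ 0.2  0.  -0. ] [ 0.1 -0.2  0.1]
init top 795 top z at centre 51.8 slope u,w deg [ 0.13 -0.02]
  u [-108.1  108.4] w [-32.9  32.3] rect [-0.2 -0.4] [ 65.6 217.9] 89.96
init side 1805 top z at centre 50.5 slope u,w deg [-0.05  0.  ]
  u [-107.1  109.8] w [-32.2  32.8] rect [0.6 0.4] [ 65.7 220.5] 89.92
```

Emit:
jog_arm:
  targets:
    - [[0.3,-0.5,-0.3,0,0,0],[4,0,4,0,0,0],[3,0,3,0,0,0],[2,0,2,0,0,0],[0,0,0,0,0,0]]

```text
t: 29.1
tcp_pos: [489.8, -29.1, 36.3]
eef_rot: [0.303, 0.558, 0.737, -0.231]
force: [-0.3, 0.3, -3.1]
width: 65.9
grip_force: 29.9
```

Emit:
jog_arm:
  targets:
    - [[1.5,0,1.5,0,0,0],[1,0,1,0,0,0],[0,0,0,0,0,0]]

```text
t: 29.4
tcp_pos: [490.0, -29.0, 33.2]
eef_rot: [0.304, 0.559, 0.737, -0.231]
force: [0.2, -0.4, -1.8]
width: 66.1
grip_force: 29.9
```

Emit:
jog_arm:
  targets:
    - [[1.5,0,1.5,0,0,0],[1,0,1,0,0,0],[0,0,0,0,0,0]]

```text
t: 29.7
tcp_pos: [490.5, -28.9, 29.7]
eef_rot: [0.304, 0.559, 0.736, -0.23]
force: [2.3, 0.5, -1.5]
width: 66.0
grip_force: 29.9
```

```bash
python3 pl2.py 45 8
```

```text
[-0.65  0.92  0.14  2.15  1.16  0.7  -1.41] [490.52030124 -28.93608624  29.74321094] [ 2.27618832  0.49806545 -1.54914255]
top 518 top z at centre 56.1 slope u,w deg [0.67 0.18]
  u [-108.1   61.7] w [-33.   32.4] rect [-23.2  -0.2] [171.6  66.1] 0.09
side 23
wrist 41250 top z at centre 53.8 slope u,w deg [0.58 0.15]
  u [-80.9 110.7] w [-33.1  32.2] rect [12.9 -1.4] [197.3  67.3] 0.67
down10 [ 7.05 -0.    7.09] u10 [ 7.1   0.03 -7.05] w10 [  0.02 -10.    -0.02]
[[[-3.5, -0.5, 1, 0, -0, 0]]]
end [490.9 -32.1  31.6] err [ 0.3 -0.2  0. ] [ 0.1 -0.2  0.1]
```

The pins are in their holes. I continue to the seat.

Emit:
jog_arm:
  targets:
    - [[1,0,1,0,0,0],[1,0,1,0,0,0],[0,0,0,0,0,0]]

```text
t: 30.15
tcp_pos: [490.5, -28.9, 26.9]
eef_rot: [0.304, 0.559, 0.736, -0.23]
force: [3.2, -0.6, -0.9]
width: 65.8
grip_force: 29.9
```

Emit:
jog_arm:
  targets:
    - [[0.7,0,0.7,0,0,0],[0.7,0,0.7,0,0,0],[0,0,0,0,0,0]]

```text
t: 30.45
tcp_pos: [490.5, -29.0, 25.5]
eef_rot: [0.304, 0.559, 0.736, -0.231]
force: [2.9, 1.9, 4.6]
width: 66.1
grip_force: 29.9
```

```bash
python3 pl2.py 40 9
```

```text
[-0.65  0.93  0.14  2.14  1.16  0.7  -1.42] [490.53483146 -28.95945611  25.49299298] [2.9396395  1.94056437 4.55635272]
top 472 top z at centre 52.0 slope u,w deg [-0.07  0.1 ]
  u [-108.4   59.2] w [-32.7  32.3] rect [-23.2   0.1] [170.6  65.8] 0.37
side 10
wrist 41798 top z at centre 49.6 slope u,w deg [0.03 0.15]
  u [-78.2 110.7] w [-33.2  32.2] rect [14.1 -1.1] [194.9  68. ] 0.66
down10 [ 7.06 -0.    7.09] u10 [ 7.09  0.03 -7.06] w10 [  0.02 -10.    -0.02]
[[[-3, -1, 1.5, 0, -0, 0]]]
end [490.4 -32.3  26.5] err [-0.1 -0.3 -0. ] [ 0.1 -0.1  0.1]
```

Emit:
jog_arm:
  targets:
    - [[0.5,0,0.5,0,0,0],[0,0,0,0,0,0]]

```text
t: 30.8
tcp_pos: [490.5, -29.0, 25.5]
eef_rot: [0.305, 0.558, 0.736, -0.231]
force: [0.8, 5.8, 11.9]
width: 65.9
grip_force: 29.9
```

Emit:
jog_arm:
  targets:
    - [[0,0,0,0,0,0],[0,0,0,0,0,0],[0,0,0,0,0,0],[0,0,0,0,0,0]]
  gripper: 0

```text
t: 31.2
tcp_pos: [489.3, -29.4, 23.9]
eef_rot: [0.303, 0.559, 0.737, -0.231]
force: [-0.6, 0.5, 0.1]
width: 92.7
grip_force: 0.0
```

Emit:
jog_arm:
  targets:
    - [[0,0,-10,0,0,0],[0,0,-25,0,0,0],[0,0,-35,0,0,0],[0,0,-35,0,0,0],[0,0,-35,0,0,0]]

```text
t: 31.7
tcp_pos: [462.5, 67.2, 124.8]
eef_rot: [0.303, 0.559, 0.737, -0.231]
force: [0.9, 0.5, -0.4]
width: 93.9
grip_force: 0.0
```

```bash
cat >> go.py <<'E'
F0=tool(-Z,-wb)
E
python3 pl2.py 40 10; python3 - <<'E'
from go import *
from meas import *
for n in ('top','side'):
    p,d,m=snap(n); blobs(n,p,d,m)
rows([560,60,260],F0)
E
```

```text
[-0.75  0.74  0.01  2.06  0.85  0.97 -1.19] [462.45350882  67.21801319 124.79413331] [ 0.88824801  0.49770609 -0.38383687]
top 715 top z at centre 51.7 slope u,w deg [ 0.13 -0.34]
  u [-108.2  108.2] w [-32.4  33.1] rect [0.2 0.3] [217.5  65.5] 0.58
side 203 top z at centre 49.3 slope u,w deg [-0.82 -0.8 ]
  u [-108.5  -24.9] w [-32.1  -3.7] rect [-67.4 -24.7] [28.5 88.8] 77.36
wrist 10850 top z at centre 49.6 slope u,w deg [0.01 0.04]
  u [-106.2  110.5] w [-33.  32.] rect [ 1.  -0.8] [221.2  65.6] 0.38
down10 [7.04 0.02 7.1 ] u10 [ 7.1   0.02 -7.04] w10 [  0.03 -10.    -0.01]
[[[-1.5, -0.5, 35.5, 0, -0, 0], [-1, -0.5, 35.5, 0, -0, 0], [-1.5, -0.5, 36, 0, -0.5, 0], [-1, -0.5, 35.5, 0.5, 0, 0]]]
end [490.4 -32.1  26.6] err [-0.2 -0.1  0.1] [-0.2  0.1  0.1]
top blue px [312. 127.] n 2551 med [859.2  -6.5  65. ] rect [ 8.681e+02 -7.000e-01] [121.3 224.8] 5.5 z98 [49.9 69.5]
top blue px [311. 124.] n 138 med [869.6  -1.   76. ] rect [8.706e+02 3.000e-01] [62.  34.9] 89.6 z98 [68.6 79.8]
top blue px [317. 266.] n 2087 med [486.4 -18.2  49.1] rect [486.7 -19.2] [ 65.7 217.4] 15.9 z98 [39.
[... 3361 characters left out ...]
] 61.0 z98 [14.4 60.5]
side tall px [153. 401.] n 3114 med [670.5 382.6 108. ] rect [679.9 375.6] [62.6 52.8] 53.2 z98 [ 17.  170.3]
side tall px [258. 421.] n 391 med [533.8 341.9  59.2] rect [532.5 341.2] [95.9  7. ] 25.7 z98 [15.3 62.1]
side tall px [259. 441.] n 406 med [520.9 368.8  59. ] rect [519.3 368.1] [95.6  7.1] 25.8 z98 [16.6 62.3]
side tall px [259. 463.] n 431 med [507.3 395.7  59.3] rect [506.3 395.2] [95.7  6.7] 25.9 z98 [17.4 62. ]
[[[-15, 13, -8, -0, 6, 0], [-14, 13, -10, -0, 7, 0], [-12, 13, -12, -0, 6, 0], [-11, 13, -13, -0, 7, 0], [-10, 14, -15, -0, 6, 0]]]
[[[-8, 13, -15, -0, 6, 0], [-6, 13, -17, -0, 7, 0]]]
end [560.2  60.2 240.7] err [ 0.2  0.2 -0.3] [-0.1 -0.1  0.1]
```

The plate is seated: top 51.7 mm, level, and matching its initial outline. Four pots are present and unmoved. Pot at (659,197) first.

```bash
python3 - <<'E'
from go import *
st=rows([560,100,230],F0)
rows([658.8,196.8,140],F0,st=st)
E
```

```text
[[[-8, 15, -9, -0, 6, 0], [-7, 14, -10, -0, 7, 0], [-5, 15, -11, -0, 6, 0], [-5, 15, -12, -0, 7, 0], [-3, 14, -12, -0, 6, 0]]]
[[[-1, 15, -13, -0, 6, 0], [-1, 15, -13, -0, 7, 0]]]
end [560.5  99.8 210.8] err [ 0.5 -0.2 -0.2] [-0.1 -0.1  0.1]
[[[13, 24, 18, -0, -0, 0], [14, 24, 18, -0, -0, 0], [13, 25, 18, -0, -0, 0], [13, 24, 18, -0, -0, 0], [14, 24, 18, -0, -0, 0]]]
end [658.9 197.  120.8] err [ 0.1  0.2 -0.2] [-0.1 -0.1  0.1]
```

Emit:
jog_arm:
  targets:
    - [[-8,15,-9,0,6,0],[-7,14,-10,0,7,0],[-5,15,-11,0,6,0],[-5,15,-12,0,7,0],[-3,14,-12,0,6,0]]

```text
t: 32.45
tcp_pos: [532.7, 88.0, 185.0]
eef_rot: [0.087, 0.602, 0.791, -0.067]
force: [0.4, 0.4, -1.2]
width: 94.1
grip_force: 0.0
```

Emit:
jog_arm:
  targets:
    - [[-1,15,-13,0,6,0],[-1,15,-13,0,7,0],[13,24,18,0,0,0],[14,24,18,0,0,0],[13,25,18,0,0,0]]

```text
t: 32.95
tcp_pos: [620.4, 155.9, 154.4]
eef_rot: [-0.002, 0.607, 0.795, -0.001]
force: [-0.5, 1.2, 0.9]
width: 94.1
grip_force: 0.0
```

Emit:
jog_arm:
  targets:
    - [[13,24,18,0,0,0],[14,24,18,0,0,0],[0,0,0,0,0,0],[0,0,0,0,0,0]]

```text
t: 33.35
tcp_pos: [657.7, 196.3, 118.4]
eef_rot: [-0.003, 0.605, 0.796, -0.002]
force: [-0.1, 0.2, -0.5]
width: 93.7
grip_force: 0.0
```

```bash
cat > pot.py <<'E'
from go import *
from h import *
def tf(n='wrist',f=None):
    """cloud in the tool frame (origin TCP), from the camera model of the moment"""
    s,p,r=cur(); m=bot.camera_model('wrist'); pic,d=bot.camera('wrist')
    if f: cv2.imwrite('pics/'+f,cv2.cvtColor(pic,cv2.COLOR_RGB2BGR))
    P=cloud(d,m); T=r.inv().apply((P-p).reshape(-1,3)).reshape(P.shape)
    return s,p,r,pic,d,P,T
def potlook(zr,rad=40,f=None):
    """centre (tool x,y) of things near the tool axis with world height within 4 of zr"""
    s,p,r,pic,d,P,T=tf(f=f)
    k=(d>0)&(abs(P[...,2]-zr)<4)&(abs(T[...,0])<rad)&(abs(T[...,1])<rad)
    q=T[k]; 
    if len(q)<20: print('few',len(q));return
    (c,rd)=cv2.minEnclosingCircle(q[:,:2].astype(np.float32)); rc=cv2.minAreaRect(q[:,:2].astype(np.float32))
    print('tcp',p.round(1),'n',len(q),'circle tool xy',np.round(c,1),'r',round(rd,1),'rect',np.round(rc[0],1),np.round(rc[1],1),'world',(p+r.apply([c[0],c[1],0])).round(1),'err',np.degrees((r.inv()*F0).as_rotvec()).round(1))
if __name__=='__main__':
    import sys; s,p,r=cur();print(s['q'].round(2),s['width']);potlook(float(sys.argv[1]),f=sys.argv[2] if len(sys.argv)>2 else None)
E
python3 pot.py 60 w11.png
```

```text
[-0.15  0.79 -0.32  1.47  0.28  0.93 -0.29] 93.70182102286566
tcp [657.7 196.3 118.4] n 680 circle tool xy [0.6 3. ] r 16.7 rect [1.  2.8] [32.8 32.5] world [660.5 197.7 118.4] err [-0.3 -0.1  0.1]
```

View pics/w11.png

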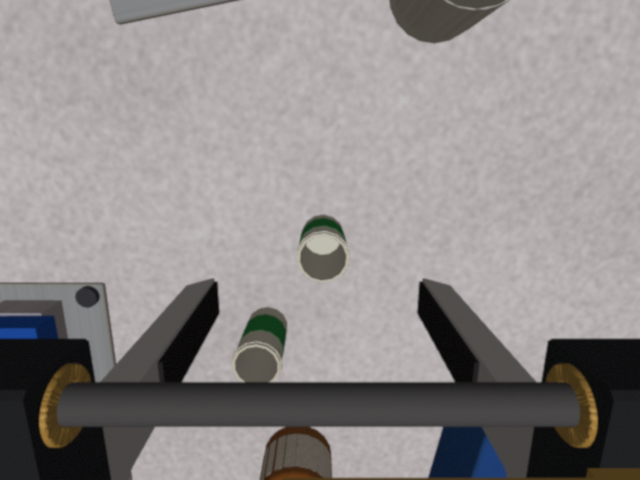

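The wrist view shows the pot at (323,255), nearly centred between the fingers, with the second pot at (258,350). I descend, grip and lift.

Emit:
jog_arm:
  targets:
    - [[0.7,2.5,25,0,0,0],[0,0,30,0,0,0],[0,0,28,0,0,0],[0,0,14,0,0,0],[0,0,0,0,0,0]]

```text
t: 33.9
tcp_pos: [659.7, 197.8, 22.6]
eef_rot: [-0.002, 0.605, 0.796, -0.001]
force: [0.1, 0.2, -0.2]
width: 94.2
grip_force: 0.0
```

Emit:
jog_arm:
  targets:
    - [[0,0,0,0,0,0],[0,0,0,0,0,0],[0,0,0,0,0,0],[0,0,0,0,0,0],[0,0,0,0,0,0]]
  gripper: 255

```text
t: 34.4
tcp_pos: [661.5, 199.9, 24.7]
eef_rot: [-0.001, 0.604, 0.797, 0.001]
force: [0.3, -0.5, 0.6]
width: 57.5
grip_force: 0.0
```

Emit:
jog_arm:
  targets:
    - [[0,0,0,0,0,0],[0,0,0,0,0,0],[0,0,0,0,0,0],[0,0,-20,0,0,0],[0,0,-40,0,0,0]]

```text
t: 34.9
tcp_pos: [658.5, 198.4, 81.1]
eef_rot: [-0.004, 0.604, 0.797, -0.002]
force: [0.8, 0.6, -0.4]
width: 31.6
grip_force: 30.0
```

```bash
python3 - <<'E'
from go import *
s,p,r=cur();print(p,s['width'],s['grip_force'])
W=np.array([486.8,-19,0])+63*ub; print(W)
st=rows(W+[0,0,140],F0)
E
```

```text
[658.46044677 198.3821536   81.11406792] 31.568957440028342 29.985212087631226
[469.979  41.732   0.   ]
[[[-14, -32, -5, -0, -0, 0], [-15, -32, -6, -0, -0, 0], [-14, -32, -5, -0, -0, 0], [-14, -32, -6, -0, -0, 0], [-14, -32, -5, -0, -0, 0]]]
[[[-15, -32, -6, -0, -0, 0], [-14, -32, -5, -0, -0, 0]]]
end [470.   41.7 120.7] err [ 0.1 -0.  -0.3] [-0.5 -0.2  0.2]
```

Emit:
jog_arm:
  targets:
    - [[0,0,-35,0,0,0],[-14,-32,-1,0,0,0],[-15,-32,-1,0,0,0],[-14,-32,0,0,0,0],[-14,-32,0,0,0,0]]

```text
t: 35.4
tcp_pos: [552.3, 109.2, 121.1]
eef_rot: [-0.001, 0.604, 0.797, 0.001]
force: [0.7, -0.1, -0.5]
width: 32.0
grip_force: 30.0
```

Emit:
jog_arm:
  targets:
    - [[-14,-32,0,0,0,0],[-15,-32,0,0,0,0],[-14,-32,0,0,0,0],[0,0,0,0,0,0],[0,0,0,0,0,0]]

```text
t: 35.9
tcp_pos: [472.9, 42.6, 121.2]
eef_rot: [-0.001, 0.605, 0.796, 0.001]
force: [0.6, 0.0, -1.0]
width: 31.6
grip_force: 30.0
```

```bash
cat > well.py <<'E'
from pot import *
def wells(k,f=None):
    """held pot rim in tool frame; plate holes found by colour/depth in tool frame"""
    s,p,r,pic,d,P,T=tf(f=f)
    print('q',s['q'].round(2),'tcp',p.round(1),'w',round(s['width'],1),'err',np.degrees((r.inv()*F0).as_rotvec()).round(1))
    m=(d>0)&(T[...,2]<-15)&(T[...,2]>-60)&(abs(T[...,0])<25)&(abs(T[...,1])<15)
    q=T[m]
    if len(q)>20:
        zt=np.percentile(q[:,2],5); q=q[q[:,2]<zt+4]; rc=cv2.minAreaRect(q[:,:2].astype(np.float32)); c,R=cv2.minEnclosingCircle(q[:,:2].astype(np.float32))
        print('pot rim z',zt.round(1),'circ',np.round(c,1),round(R,1),'rect',np.round(rc[0],1),np.round(rc[1],1))
    # plate top pixels -> extents
    hsv=cv2.cvtColor(pic,cv2.COLOR_RGB2HSV); b=(hsv[...,0]>105)&(hsv[...,0]<130)&(hsv[...,1]>130)&(d>0)
    U=(P-[486.8,-19,0])@ub;W=(P-[486.8,-19,0])@wb;z=P[...,2]
    fl=b&(abs(z-43)<2.5)&(abs(U)<105)&(abs(W)<25)
    n,l,st,ce=cv2.connectedComponentsWithStats(fl.astype(np.uint8))
    for i in range(1,n):
        if st[i,4]<150: continue
        q=np.c_[U[l==i],W[l==i]].astype(np.float32); c,R=cv2.minEnclosingCircle(q); t=T[l==i]; ct,_=cv2.minEnclosingCircle(t[:,:2].astype(np.float32))
        print('well floor n',st[i,4],'U,W',np.round(c,1),'r',round(R,1),'tool xy',np.round(ct,1))
    tp=b&(abs(z-50)<3)&(abs(U)<125)&(abs(W)<45)
    if tp.sum()>200: print('plate top U',np.percentile(U[tp],[.5,99.5]).round(1),'W',np.percentile(W[tp],[.5,99.5]).round(1),'z',np.median(z[tp]).round(1))
if __name__=='__main__':
    import sys; wells(0,sys.argv[1])
E
python3 well.py w12.png
```

```text
q [ 0.09  0.53 -0.34  2.07  0.31  0.58 -0.19] tcp [472.9  42.6 121.2] w 31.6 err [ 0.  -0.2  0.1]
pot rim z -35.7 circ [-1.2 -0.1] 16.7 rect [-1. -0.] [33.1 30. ]
well floor n 207 U,W [90.4 -0.2] r 5.4 tool xy [27.  -2.8]
well floor n 1419 U,W [62.5 -0.4] r 18.0 tool xy [-0.9 -2.6]
well floor n 580 U,W [-22.9  -1.2] r 17.9 tool xy [-86.2  -1.9]
well floor n 370 U,W [-72.   -1.4] r 15.5 tool xy [-135.3   -1.8]
well floor n 177 U,W [-99.4  -1.7] r 7.2 tool xy [-162.7   -1.6]
plate top U [-108.7  109.7] W [-33.6  31.7] z 49.7
```

View pics/w12.png

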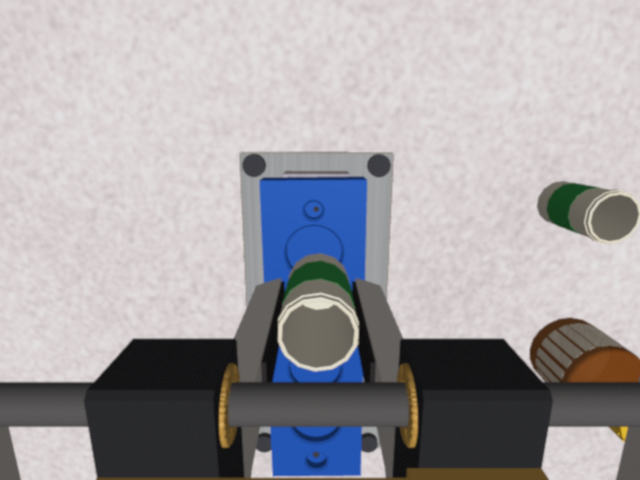

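The wrist view shows the pot at (318,330), upright above the fourth well (circle at (314,250)). It needs about 2.6 mm along -y.

Emit:
jog_arm:
  targets:
    - [[0.2,-2.6,10,0,0,0],[0,0,15,0,0,0],[0,0,11,0,0,0],[0,0,0,0,0,0],[0,0,0,0,0,0]]

```text
t: 36.45
tcp_pos: [469.9, 42.9, 84.4]
eef_rot: [-0.002, 0.604, 0.797, 0.001]
force: [-0.2, -0.1, -0.6]
width: 31.5
grip_force: 30.0
```

```bash
python3 well.py w13.png
```

```text
q [ 0.06  0.59 -0.3   2.11  0.35  0.49 -0.23] tcp [469.9  42.9  84.4] w 31.5 err [-0.1 -0.2  0.2]
pot rim z -35.6 circ [-1.2 -0.2] 16.8 rect [-1.3 -0. ] [29.9 33.1]
well floor n 269 U,W [90.3 -0.3] r 5.4 tool xy [25.9  0.1]
well floor n 724 U,W [62.8 -0.4] r 18.0 tool xy [-1.6  0.2]
well floor n 1772 U,W [-65.4  -1.4] r 17.9 tool xy [-129.7    0.8]
plate top U [-73.  109.9] W [-33.5  31.8] z 49.7
```

Emit:
jog_arm:
  targets:
    - [[-0.4,0.2,6,0,0,0],[0,0,4,0,0,0],[0,0,3,0,0,0],[0,0,1.5,0,0,0],[0,0,0,0,0,0]]

```text
t: 37.0
tcp_pos: [470.1, 42.2, 70.2]
eef_rot: [-0.002, 0.604, 0.797, 0.001]
force: [0.3, -0.6, -0.6]
width: 31.5
grip_force: 30.0
```

Emit:
jog_arm:
  targets:
    - [[0,0,1,0,0,0],[0,0,0.7,0,0,0],[0,0,0,0,0,0]]

```text
t: 37.3
tcp_pos: [470.2, 42.1, 68.7]
eef_rot: [-0.001, 0.604, 0.797, 0.001]
force: [-0.2, -0.9, -1.0]
width: 31.8
grip_force: 30.0
```

Emit:
jog_arm:
  targets:
    - [[0,0,0.7,0,0,0],[0,0,0,0,0,0]]

```text
t: 37.5
tcp_pos: [470.2, 42.2, 67.9]
eef_rot: [-0.001, 0.604, 0.797, 0.001]
force: [0.3, -0.2, -1.4]
width: 31.4
grip_force: 30.0
```

Emit:
jog_arm:
  targets:
    - [[0,0,0.7,0,0,0],[0,0,0,0,0,0]]

```text
t: 37.7
tcp_pos: [470.3, 42.2, 67.5]
eef_rot: [-0.001, 0.604, 0.797, 0.001]
force: [-1.0, 0.1, 3.1]
width: 31.9
grip_force: 30.0
```

Emit:
jog_arm:
  targets:
    - [[0,0,0,0,0,0],[0,0,0,0,0,0],[0,0,0,0,0,0],[0,0,0,0,0,0]]
  gripper: 0

```text
t: 38.1
tcp_pos: [470.2, 42.2, 67.2]
eef_rot: [-0.002, 0.604, 0.797, 0.001]
force: [-0.3, 0.7, -0.5]
width: 59.7
grip_force: 0.0
```

Emit:
jog_arm:
  targets:
    - [[0,0,-20,0,0,0],[0,0,-40,0,0,0],[0,0,-40,0,0,0],[0,0,0,0,0,0]]

```text
t: 38.5
tcp_pos: [473.7, 42.6, 171.4]
eef_rot: [0.002, 0.605, 0.797, 0.004]
force: [0.4, 0.0, -0.8]
width: 91.4
grip_force: 0.0
```

```bash
python3 - <<'E'
from pot import *
potlook(103)
st=rows([637,114.3,150],F0)
E
```

```text
tcp [473.7  42.6 171.4] n 623 circle tool xy [-1.2 -3.7] r 16.6 rect [-0.8 -3.6] [32.1 32.8] world [470.4  40.5 171.4] err [ 0.5 -0.1  0.1]
[[[5, 36, 8, 0, -0, 0], [5, 35, 8, 0, -0, 0], [5, 36, 8, 0, -0, 0], [5, 35, 7, 0, -0, 0], [5, 36, 8, 0, -0, 0]]]
end [637.  114.1 131.2] err [ 0.  -0.2  0.2] [ 0.3 -0.1  0.1]
```

First pot is in. Next, pot at (637,114).

Emit:
jog_arm:
  targets:
    - [[5,36,8,0,0,0],[5,35,8,0,0,0],[5,36,8,0,0,0],[5,35,7,0,0,0],[5,36,8,0,0,0]]

```text
t: 39.05
tcp_pos: [635.1, 114.2, 125.8]
eef_rot: [-0.002, 0.604, 0.797, -0.001]
force: [1.2, -0.2, 0.4]
width: 93.8
grip_force: 0.0
```

Emit:
jog_arm:
  targets:
    - [[0,0,10,0,0,0],[0,0,0,0,0,0],[0,0,0,0,0,0]]

```text
t: 39.35
tcp_pos: [633.0, 113.1, 116.9]
eef_rot: [-0.002, 0.604, 0.797, -0.001]
force: [-0.6, 0.3, -0.2]
width: 94.2
grip_force: 0.0
```

```bash
python3 pot.py 60
```

```text
[-0.02  0.74 -0.34  1.61  0.3   0.85 -0.21] 94.19327764535738
tcp [633.  113.1 116.9] n 690 circle tool xy [-0.   5.4] r 16.8 rect [0.4 5.6] [32.4 32.5] world [638.2 114.5 116.9] err [-0.2 -0.2  0.1]
```

Emit:
jog_arm:
  targets:
    - [[0.2,5,25,0,0,0],[0,0,30,0,0,0],[0,0,27,0,0,0],[0,0,13,0,0,0],[0,0,0,0,0,0]]

```text
t: 39.9
tcp_pos: [638.0, 115.0, 22.1]
eef_rot: [-0.002, 0.605, 0.797, -0.001]
force: [0.1, -0.4, -0.6]
width: 94.2
grip_force: 0.0
```

Emit:
jog_arm:
  targets:
    - [[0,0,0,0,0,0],[0,0,0,0,0,0],[0,0,0,0,0,0],[0,0,0,0,0,0],[0,0,0,0,0,0]]
  gripper: 255

```text
t: 40.4
tcp_pos: [639.9, 115.9, 23.8]
eef_rot: [-0.001, 0.605, 0.797, 0.001]
force: [-0.5, 0.1, -0.4]
width: 57.6
grip_force: 0.0
```

Emit:
jog_arm:
  targets:
    - [[0,0,0,0,0,0],[0,0,0,0,0,0],[0,0,0,0,0,0],[0,0,0,0,0,0],[0,0,-20,0,0,0]]

```text
t: 40.9
tcp_pos: [637.4, 115.1, 40.9]
eef_rot: [-0.003, 0.604, 0.797, -0.001]
force: [-0.2, -0.5, -0.1]
width: 31.1
grip_force: 30.0
```

Emit:
jog_arm:
  targets:
    - [[0,0,-45,0,0,0],[0,0,-45,0,0,0]]

```text
t: 41.1
tcp_pos: [638.8, 115.3, 133.5]
eef_rot: [-0.002, 0.604, 0.797, -0.0]
force: [0.7, -0.6, 0.3]
width: 31.3
grip_force: 30.0
```

```bash
python3 - <<'E'
from go import *
s,p,r=cur();print(p,s['width'],s['grip_force'])
W=np.array([486.8,-19,0])+21*ub+.4*wb
st=rows(W+[0,0,155],F0)
E
```

```text
[638.83355967 115.34662872 133.45681317] 31.300304879928387 30.00009924173355
[[[-13, -37, -0, -0, -0, 0], [-14, -36, -1, -0, -0, 0], [-13, -37, -0, -0, -0, 0], [-14, -36, -1, -0, -0, 0], [-13, -37, -0, -0, -0, 0]]]
end [480.7   1.5 135.8] err [-0.1  0.4 -0.2] [-0.2 -0.2  0.1]
```

Emit:
jog_arm:
  targets:
    - [[-13,-37,0,0,0,0],[-14,-36,-1,0,0,0],[-13,-37,0,0,0,0],[-14,-37,0,0,0,0],[-13,-38,0,0,0,0]]

```text
t: 41.6
tcp_pos: [478.4, 0.3, 134.2]
eef_rot: [-0.001, 0.604, 0.797, 0.001]
force: [0.4, -0.6, -0.1]
width: 31.9
grip_force: 30.0
```

Emit:
jog_arm:
  targets:
    - [[0,0,15,0,0,0],[0,0,0,0,0,0],[0,0,0,0,0,0]]

```text
t: 41.9
tcp_pos: [480.4, 1.7, 119.4]
eef_rot: [-0.001, 0.604, 0.797, 0.001]
force: [0.9, 0.4, -1.0]
width: 31.5
grip_force: 30.0
```

```bash
python3 well.py w14.png
```

```text
q [ 0.19  0.54 -0.36  2.06  0.32  0.59 -0.12] tcp [480.4   1.7 119.4] w 31.5 err [ 0.  -0.2  0.2]
pot rim z -36.9 circ [-0.4  0. ] 16.8 rect [-0.2  0. ] [30.  33.1]
well floor n 244 U,W [91.  -0.2] r 5.5 tool xy [69.  1.]
well floor n 350 U,W [65.1 -0.4] r 17.6 tool xy [43.2  1.1]
well floor n 998 U,W [20.4 -0.8] r 18.0 tool xy [-1.6  1.4]
well floor n 627 U,W [-64.5  -1.5] r 17.9 tool xy [-86.5   1.9]
plate top U [-108.9  109. ] W [-33.3  31.8] z 49.6
```

Emit:
jog_arm:
  targets:
    - [[-1.3,1.4,10,0,0,0],[0,0,15,0,0,0],[0,0,11,0,0,0],[0,0,0,0,0,0],[0,0,0,0,0,0]]

```text
t: 42.45
tcp_pos: [481.3, 0.8, 82.9]
eef_rot: [-0.002, 0.604, 0.797, 0.001]
force: [-1.0, -1.2, -0.5]
width: 31.5
grip_force: 30.0
```

```bash
python3 well.py w15.png
```

```text
q [ 0.16  0.61 -0.31  2.08  0.37  0.51 -0.15] tcp [481.3   0.8  82.9] w 31.5 err [-0.1 -0.2  0.2]
pot rim z -36.9 circ [-0.  -0.2] 16.9 rect [-0.2 -0. ] [33.3 30. ]
well floor n 338 U,W [90.9 -0.3] r 5.5 tool xy [70.2  0.5]
well floor n 480 U,W [64.8 -0.4] r 17.8 tool xy [44.2  0.5]
well floor n 190 U,W [ 23.1 -15.8] r 8.1 tool xy [ 2.4 15.9]
well floor n 249 U,W [-99.5  -1.9] r 7.1 tool xy [-120.2    1.6]
plate top U [-108.8  109.1] W [-33.5  31.8] z 49.6
```

Emit:
jog_arm:
  targets:
    - [[0.2,0.5,6,0,0,0],[0,0,4,0,0,0],[0,0,3,0,0,0],[0,0,1.5,0,0,0],[0,0,0,0,0,0]]

```text
t: 43.0
tcp_pos: [481.5, 0.8, 68.4]
eef_rot: [-0.002, 0.604, 0.797, 0.001]
force: [0.6, 0.9, 0.1]
width: 31.2
grip_force: 30.0
```

Emit:
jog_arm:
  targets:
    - [[0,0,1,0,0,0],[0,0,0.7,0,0,0],[0,0,0,0,0,0]]

```text
t: 43.3
tcp_pos: [481.7, 0.8, 66.9]
eef_rot: [-0.001, 0.604, 0.797, 0.001]
force: [-0.3, 0.4, -0.2]
width: 31.5
grip_force: 30.0
```

Emit:
jog_arm:
  targets:
    - [[0,0,1,0,0,0],[0,0,0,0,0,0]]

```text
t: 43.5
tcp_pos: [481.8, 0.8, 66.1]
eef_rot: [-0.001, 0.604, 0.797, 0.001]
force: [-0.6, -0.0, 2.4]
width: 31.3
grip_force: 30.0
```

Contact at the expected height, so it's on the floor. Release and go to the third pot.

Emit:
jog_arm:
  targets:
    - [[0,0,0,0,0,0],[0,0,0,0,0,0],[0,0,0,0,0,0],[0,0,0,0,0,0]]
  gripper: 0

```text
t: 43.9
tcp_pos: [481.7, 0.8, 65.9]
eef_rot: [-0.001, 0.604, 0.797, 0.001]
force: [0.3, 0.2, -0.6]
width: 60.1
grip_force: 0.0
```

Emit:
jog_arm:
  targets:
    - [[0,0,-20,0,0,0],[0,0,-40,0,0,0],[0,0,-40,0,0,0],[0,0,0,0,0,0]]

```text
t: 44.3
tcp_pos: [485.2, 1.0, 170.2]
eef_rot: [0.002, 0.605, 0.797, 0.004]
force: [1.1, 0.6, 1.0]
width: 91.5
grip_force: 0.0
```

```bash
python3 - <<'E'
from pot import *
potlook(103,25)
p,d,m=snap('top');P=cloud(d,m)
k=(d>0)&(P[...,2]>12)&(P[...,2]<75)&(P[...,0]>560)&(P[...,0]<740)&(abs(P[...,1])<300)
n,l,st,c=cv2.connectedComponentsWithStats(k.astype(np.uint8))
for i in range(1,n):
    if st[i,4]>50: print(np.round(cv2.minAreaRect(P[l==i][:,:2].astype(np.float32))[:2],1).tolist())
st=rows([648,-105,140],F0)
E
```

```text
tcp [485.2   1.  170.2] n 641 circle tool xy [ 0. -4.] r 16.8 rect [ 0.4 -3.7] [32.5 32.8] world [481.4  -0.  170.1] err [ 0.5 -0.1  0.1]
[[689.8, 2.4], [56.6, 51.7]]
[[646.7, -104.9], [30.7, 32.3]]
[[648.7, -199.2], [30.5, 31.5]]
[[[-24, 22, 8, 0, -0, 0], [-25, 22, 7, 0, -0, 0], [-24, 22, 8, 0, -0, 0], [-24, 22, 7, 0, -0, 0], [-25, 21, 8, 0, -0, 0]]]
[[[-24, 22, 7, 0, -0, 0]]]
end [ 647.7 -105.   121.4] err [-0.3 -0.   0.4] [ 0.1 -0.1  0.1]
```

Emit:
jog_arm:
  targets:
    - [[-24,22,5,0,0,0],[-25,22,5,0,0,0],[-24,22,8,0,0,0],[-24,22,7,0,0,0],[-25,21,8,0,0,0]]

```text
t: 44.9
tcp_pos: [619.4, -88.0, 130.0]
eef_rot: [-0.003, 0.604, 0.797, -0.0]
force: [0.4, -0.2, -0.1]
width: 93.9
grip_force: 0.0
```

Emit:
jog_arm:
  targets:
    - [[-24,25,10,0,0,0],[0,0,0,0,0,0],[0,0,0,0,0,0]]

```text
t: 45.2
tcp_pos: [648.6, -103.7, 119.7]
eef_rot: [-0.003, 0.605, 0.796, -0.0]
force: [0.3, -0.2, 0.5]
width: 93.8
grip_force: 0.0
```

```bash
python3 pot.py 60
```

```text
[ 0.33  0.76 -0.37  1.56  0.32  0.89  0.12] 93.84570935008907
tcp [ 648.6 -103.7  119.7] n 678 circle tool xy [-0.4 -0.2] r 16.9 rect [ 0.1 -0.3] [32.5 32.7] world [ 648.4 -104.2  119.7] err [-0.3 -0.3  0.1]
```

Emit:
jog_arm:
  targets:
    - [[0,0,25,0,0,0],[0,0,30,0,0,0],[0,0,28,0,0,0],[0,0,14,0,0,0],[0,0,0,0,0,0]]

```text
t: 45.75
tcp_pos: [647.7, -102.6, 23.7]
eef_rot: [-0.003, 0.604, 0.797, -0.0]
force: [0.1, 0.4, -0.7]
width: 93.7
grip_force: 0.0
```

Emit:
jog_arm:
  targets:
    - [[0,0,0,0,0,0],[0,0,0,0,0,0],[0,0,0,0,0,0],[0,0,0,0,0,0],[0,0,0,0,0,0]]
  gripper: 255

```text
t: 46.25
tcp_pos: [650.3, -103.7, 26.0]
eef_rot: [-0.001, 0.605, 0.797, 0.001]
force: [0.1, 0.0, 0.0]
width: 57.5
grip_force: 0.0
```

Emit:
jog_arm:
  targets:
    - [[0,0,0,0,0,0],[0,0,0,0,0,0],[0,0,0,0,0,0],[0,0,0,0,0,0],[0,0,-20,0,0,0]]

```text
t: 46.75
tcp_pos: [647.6, -103.6, 43.0]
eef_rot: [-0.004, 0.604, 0.797, -0.001]
force: [-0.5, -0.5, -0.8]
width: 31.3
grip_force: 30.0
```

Emit:
jog_arm:
  targets:
    - [[0,0,-45,0,0,0],[0,0,-45,0,0,0]]

```text
t: 46.95
tcp_pos: [649.2, -103.7, 135.5]
eef_rot: [-0.003, 0.604, 0.797, 0.0]
force: [0.2, -0.4, -0.4]
width: 31.3
grip_force: 30.0
```

```bash
python3 - <<'E'
from go import *
s,p,r=cur();print(p,s['width'],s['grip_force'])
W=np.array([486.8,-19,0])-21*ub+.4*wb
st=rows(W+[0,0,155],F0)
E
```

```text
[ 649.20804639 -103.717877    135.49293295] 31.27410080550891 29.999467134475708
[[[21, -27, 0, -0, -0, 0], [21, -27, 0, -0, -0, 0], [21, -26, 0, -0, -0, 0], [20, -27, 0, -0, -0, 0], [21, -27, 0, -0, -0, 0]]]
end [492.1 -39.7 136.4] err [ 0.1 -0.3  0.4] [-0.2 -0.3  0.2]
```

Emit:
jog_arm:
  targets:
    - [[20,-26,-2,0,0,0],[21,-27,0,0,0,0],[20,-26,0,0,0,0],[20,-27,0,0,0,0],[21,-27,0,0,0,0]]

```text
t: 47.45
tcp_pos: [493.3, -41.2, 137.9]
eef_rot: [-0.001, 0.605, 0.797, 0.001]
force: [0.8, -0.2, -0.4]
width: 31.6
grip_force: 30.0
```

Emit:
jog_arm:
  targets:
    - [[0,0,15,0,0,0],[0,0,0,0,0,0],[0,0,0,0,0,0]]

```text
t: 47.75
tcp_pos: [495.2, -41.6, 122.9]
eef_rot: [-0.001, 0.605, 0.797, 0.001]
force: [0.7, 0.6, -0.5]
width: 31.5
grip_force: 30.0
```

```bash
python3 well.py w16.png
```

```text
q [ 0.29  0.56 -0.37  2.01  0.33  0.63 -0.03] tcp [495.2 -41.6 122.9] w 31.5 err [-0.  -0.2  0.1]
pot rim z -34.9 circ [0.8 0.2] 16.6 rect [ 0.8 -0. ] [32.7 30. ]
well floor n 269 U,W [91.5 -0.2] r 5.4 tool xy [115.2  -1.6]
well floor n 324 U,W [25.1 -1. ] r 17.3 tool xy [48.8 -1. ]
well floor n 1255 U,W [-21.4  -1.2] r 18.0 tool xy [ 2.4 -0.9]
plate top U [-109.   109.1] W [-33.5  31.7] z 49.6
```

Emit:
jog_arm:
  targets:
    - [[1.6,-0.9,10,0,0,0],[0,0,15,0,0,0],[0,0,12,0,0,0],[0,0,0,0,0,0],[0,0,0,0,0,0]]

```text
t: 48.3
tcp_pos: [493.1, -40.0, 85.4]
eef_rot: [-0.002, 0.604, 0.797, 0.001]
force: [0.1, -0.0, -0.0]
width: 31.6
grip_force: 30.0
```

```bash
python3 well.py w17.png
```

```text
q [ 0.25  0.62 -0.33  2.05  0.37  0.54 -0.07] tcp [493.1 -40.   85.4] w 31.6 err [-0.1 -0.2  0.1]
pot rim z -34.9 circ [0.9 0.4] 16.6 rect [ 1. -0.] [30.  32.2]
well floor n 334 U,W [91.2 -0.3] r 5.5 tool xy [1.129e+02 1.000e-01]
well floor n 447 U,W [24.5 -1. ] r 17.4 tool xy [46.2  0.6]
well floor n 184 U,W [-18.6 -15.8] r 8.4 tool xy [ 3.1 15.4]
plate top U [-90.5 109.2] W [-33.5  31.8] z 49.6
```

Emit:
jog_arm:
  targets:
    - [[0,0.6,6,0,0,0],[0,0,4,0,0,0],[0,0,3,0,0,0],[0,0,1.5,0,0,0],[0,0,0,0,0,0]]

```text
t: 48.85
tcp_pos: [493.6, -39.8, 71.1]
eef_rot: [-0.002, 0.604, 0.797, 0.001]
force: [0.8, 0.0, -0.6]
width: 31.6
grip_force: 30.0
```

Emit:
jog_arm:
  targets:
    - [[0,0,1,0,0,0],[0,0,1,0,0,0],[0,0,0,0,0,0]]

```text
t: 49.15
tcp_pos: [493.7, -39.8, 69.2]
eef_rot: [-0.002, 0.604, 0.797, 0.001]
force: [-0.3, 0.1, -0.7]
width: 31.3
grip_force: 30.0
```

Emit:
jog_arm:
  targets:
    - [[0,0,0.7,0,0,0],[0,0,0,0,0,0]]

```text
t: 49.35
tcp_pos: [493.8, -39.8, 68.6]
eef_rot: [-0.001, 0.604, 0.797, 0.001]
force: [-0.1, 0.0, -0.3]
width: 31.7
grip_force: 30.0
```

Emit:
jog_arm:
  targets:
    - [[0,0,0.7,0,0,0],[0,0,0.3,0,0,0],[0,0,0,0,0,0]]

```text
t: 49.65
tcp_pos: [493.8, -39.8, 68.2]
eef_rot: [-0.001, 0.604, 0.797, 0.001]
force: [-1.4, -1.5, 6.6]
width: 31.6
grip_force: 30.0
```

Emit:
jog_arm:
  targets:
    - [[0,0,0,0,0,0],[0,0,0,0,0,0],[0,0,0,0,0,0],[0,0,0,0,0,0]]
  gripper: 0

```text
t: 50.05
tcp_pos: [493.7, -39.8, 67.5]
eef_rot: [-0.002, 0.604, 0.797, 0.001]
force: [1.0, -0.2, -1.1]
width: 60.3
grip_force: 0.0
```

Emit:
jog_arm:
  targets:
    - [[0,0,-20,0,0,0],[0,0,-40,0,0,0],[0,0,-40,0,0,0],[0,0,0,0,0,0]]

```text
t: 50.45
tcp_pos: [497.4, -39.9, 171.9]
eef_rot: [0.002, 0.605, 0.797, 0.003]
force: [0.7, -0.5, -0.8]
width: 91.7
grip_force: 0.0
```

```bash
python3 - <<'E'
from pot import *
potlook(103,25)
p,d,m=snap('top');P=cloud(d,m)
k=(d>0)&(P[...,2]>12)&(P[...,2]<75)&(P[...,0]>560)&(P[...,0]<740)&(abs(P[...,1])<300)
n,l,st,c=cv2.connectedComponentsWithStats(k.astype(np.uint8))
for i in range(1,n):
    if st[i,4]>50: print(np.round(cv2.minAreaRect(P[l==i][:,:2].astype(np.float32))[:2],1).tolist())
st=rows([649,-199,140],F0)
E
```

```text
tcp [497.4 -39.9 171.9] n 625 circle tool xy [ 1.3 -3.9] r 16.7 rect [ 1.9 -4. ] [31.6 33.2] world [493.3 -39.7 171.8] err [ 0.5 -0.   0.1]
[[692.8, 2.4], [56.7, 45.6]]
[[648.8, -199.2], [31.6, 31.1]]
[[[-32, 18, 8, 0, -0, 0], [-33, 17, 8, 0, -0, 0], [-32, 18, 7, 0, -0, 0], [-33, 18, 8, 0, -0, 0], [-32, 18, 8, 0, -0, 0]]]
[[[-32, 17, 8, 0, -0, 0]]]
end [ 648.6 -198.7  120.8] err [-0.4  0.3 -0.2] [ 0.1 -0.1  0.1]
```

Three are in. Fourth pot at (649,-199).

Emit:
jog_arm:
  targets:
    - [[-32,18,5,0,0,0],[-33,17,6,0,0,0],[-32,18,7,0,0,0],[-33,18,8,0,0,0],[-32,18,8,0,0,0]]

```text
t: 51.05
tcp_pos: [622.8, -173.2, 130.4]
eef_rot: [-0.003, 0.604, 0.797, -0.0]
force: [0.8, 0.3, 0.1]
width: 94.3
grip_force: 0.0
```

Emit:
jog_arm:
  targets:
    - [[-32,19,12,0,0,0],[0,0,0,0,0,0],[0,0,0,0,0,0]]

```text
t: 51.35
tcp_pos: [648.4, -197.4, 118.0]
eef_rot: [-0.004, 0.605, 0.796, 0.0]
force: [-0.1, 1.6, 0.1]
width: 94.1
grip_force: 0.0
```

```bash
python3 pot.py 60
```

```text
[ 0.46  0.79 -0.38  1.5   0.33  0.93  0.26] 94.06432313527726
tcp [ 648.4 -197.4  118. ] n 672 circle tool xy [-2.   1.4] r 16.8 rect [-1.5  1.4] [31.7 32.8] world [ 650.3 -199.   118. ] err [-0.3 -0.3  0.1]
```

Emit:
jog_arm:
  targets:
    - [[-1.7,1.4,25,0,0,0],[0,0,30,0,0,0],[0,0,28,0,0,0],[0,0,13,0,0,0],[0,0,0,0,0,0]]

```text
t: 51.9
tcp_pos: [649.9, -197.2, 23.4]
eef_rot: [-0.003, 0.604, 0.797, 0.0]
force: [-0.1, -0.6, 0.8]
width: 94.1
grip_force: 0.0
```

Emit:
jog_arm:
  targets:
    - [[0,0,0,0,0,0],[0,0,0,0,0,0],[0,0,0,0,0,0],[0,0,0,0,0,0],[0,0,0,0,0,0]]
  gripper: 255

```text
t: 52.4
tcp_pos: [652.1, -198.9, 25.5]
eef_rot: [-0.001, 0.605, 0.797, 0.001]
force: [0.1, 0.6, 0.3]
width: 57.4
grip_force: 0.0
```

Emit:
jog_arm:
  targets:
    - [[0,0,0,0,0,0],[0,0,0,0,0,0],[0,0,0,0,0,0],[0,0,0,0,0,0],[0,0,-20,0,0,0]]

```text
t: 52.9
tcp_pos: [649.3, -198.3, 42.3]
eef_rot: [-0.004, 0.604, 0.797, -0.0]
force: [-1.1, -0.8, -1.2]
width: 31.2
grip_force: 30.0
```

Emit:
jog_arm:
  targets:
    - [[0,0,-45,0,0,0],[0,0,-45,0,0,0]]

```text
t: 53.1
tcp_pos: [650.9, -198.7, 134.9]
eef_rot: [-0.003, 0.604, 0.797, 0.0]
force: [-0.3, -0.7, -0.0]
width: 31.4
grip_force: 30.0
```

```bash
python3 - <<'E'
from go import *
s,p,r=cur();print(p,s['width'],s['grip_force'])
W=np.array([486.8,-19,0])-63*ub+.6*wb
st=rows(W+[0,0,155],F0)
E
```

```text
[ 650.94187826 -198.749898    134.89267209] 31.405038635511396 29.99936431646347
[[[31, -22, -0, -0, -0, 0], [31, -22, -0, -0, -0, 0], [31, -22, -0, -0, -0, 0], [30, -22, -0, -0, -0, 0], [31, -22, -0, -0, -0, 0]]]
end [503.5 -80.1 136. ] err [ 0.5 -0.2 -0. ] [-0.2 -0.3  0.1]
```

Emit:
jog_arm:
  targets:
    - [[30,-22,-2,0,0,0],[31,-22,0,0,0,0],[30,-22,0,0,0,0],[30,-22,0,0,0,0],[31,-22,0,0,0,0]]

```text
t: 53.6
tcp_pos: [503.8, -81.5, 137.5]
eef_rot: [-0.001, 0.605, 0.797, 0.001]
force: [1.0, -0.0, -0.3]
width: 31.7
grip_force: 30.0
```

Emit:
jog_arm:
  targets:
    - [[0,0,15,0,0,0],[0,0,0,0,0,0],[0,0,0,0,0,0]]

```text
t: 53.9
tcp_pos: [505.6, -82.6, 122.6]
eef_rot: [-0.001, 0.605, 0.797, 0.001]
force: [-0.3, -0.3, -1.6]
width: 31.8
grip_force: 30.0
```

```bash
python3 well.py w18.png
```

```text
q [ 0.37  0.58 -0.38  1.97  0.33  0.65  0.05] tcp [505.6 -82.6 122.6] w 31.8 err [-0.  -0.2  0.1]
pot rim z -35.4 circ [0.9 0.2] 16.6 rect [ 0.9 -0. ] [32.5 30. ]
well floor n 264 U,W [-16.3  -1.2] r 17.3 tool xy [49.7  0.1]
well floor n 1318 U,W [-63.5  -1.6] r 18.0 tool xy [2.6 0.4]
plate top U [-83.6  78.3] W [-34.   31.5] z 49.6
```

Emit:
jog_arm:
  targets:
    - [[1.7,0.2,10,0,0,0],[0,0,15,0,0,0],[0,0,12,0,0,0],[0,0,0,0,0,0],[0,0,0,0,0,0]]

```text
t: 54.45
tcp_pos: [504.7, -80.4, 85.1]
eef_rot: [-0.002, 0.604, 0.797, 0.001]
force: [-0.5, 0.8, -0.4]
width: 31.4
grip_force: 30.0
```

```bash
python3 well.py w19.png
```

```text
q [ 0.34  0.63 -0.34  2.    0.37  0.57  0.01] tcp [504.7 -80.4  85.1] w 31.4 err [-0.1 -0.2  0.1]
pot rim z -35.4 circ [1. 0.] 16.7 rect [ 1. -0.] [30.  32.8]
well floor n 381 U,W [-17.6  -1.4] r 17.6 tool xy [46.1  0.7]
well floor n 200 U,W [-60.7 -14.8] r 8.5 tool xy [ 3.1 14. ]
plate top U [-68.6  70.2] W [-34.1  31.4] z 49.6
```

Emit:
jog_arm:
  targets:
    - [[0,0.5,6,0,0,0],[0,0,4,0,0,0],[0,0,3,0,0,0],[0,0,1.5,0,0,0],[0,0,0,0,0,0]]

```text
t: 55.0
tcp_pos: [505.0, -80.2, 70.7]
eef_rot: [-0.002, 0.604, 0.797, 0.001]
force: [0.2, -0.1, 0.4]
width: 31.8
grip_force: 30.0
```

Emit:
jog_arm:
  targets:
    - [[0,0,1,0,0,0],[0,0,1,0,0,0],[0,0,0,0,0,0]]

```text
t: 55.3
tcp_pos: [505.1, -80.3, 68.9]
eef_rot: [-0.001, 0.604, 0.797, 0.001]
force: [-0.1, 0.1, -1.4]
width: 31.9
grip_force: 30.0
```

Emit:
jog_arm:
  targets:
    - [[0,0,0.7,0,0,0],[0,0,0.5,0,0,0],[0,0,0,0,0,0]]

```text
t: 55.6
tcp_pos: [505.2, -80.3, 67.7]
eef_rot: [-0.001, 0.604, 0.797, 0.001]
force: [-0.2, 0.1, -1.2]
width: 31.6
grip_force: 30.0
```

Emit:
jog_arm:
  targets:
    - [[0,0,0.6,0,0,0],[0,0,0,0,0,0]]

```text
t: 55.8
tcp_pos: [505.2, -80.3, 67.7]
eef_rot: [-0.001, 0.604, 0.797, 0.001]
force: [-1.0, -0.9, 4.9]
width: 31.5
grip_force: 30.0
```

Emit:
jog_arm:
  targets:
    - [[0,0,0,0,0,0],[0,0,0,0,0,0],[0,0,0,0,0,0],[0,0,0,0,0,0]]
  gripper: 0

```text
t: 56.2
tcp_pos: [505.2, -80.2, 67.1]
eef_rot: [-0.002, 0.604, 0.797, 0.001]
force: [-0.5, 0.3, 1.0]
width: 60.1
grip_force: 0.0
```

Emit:
jog_arm:
  targets:
    - [[0,0,-20,0,0,0],[0,0,-40,0,0,0],[0,0,-40,0,0,0],[0,0,-30,0,0,0]]

```text
t: 56.6
tcp_pos: [505.8, -80.5, 199.3]
eef_rot: [-0.001, 0.604, 0.797, 0.001]
force: [0.5, -0.7, -0.9]
width: 91.7
grip_force: 0.0
```

```bash
python3 - <<'E'
from pot import *
potlook(103,25)
for n in('top','side'):
    p,d,m=snap(n,n+'20.png');P=cloud(d,m);U=(P-[486.8,-19,0])@ub;W=(P-[486.8,-19,0])@wb;z=P[...,2]
    k=(d>0)&(abs(U)<105)&(abs(W)<25)&(abs(z-103)<6)
    c,l,st,_=cv2.connectedComponentsWithStats(k.astype(np.uint8))
    for i in range(1,c):
        if st[i,4]>15: print(n,'rim',np.median(U[l==i]).round(1),np.median(W[l==i]).round(1),np.percentile(z[l==i],90).round(1),st[i,4])
    hsv=cv2.cvtColor(p,cv2.COLOR_RGB2HSV); y=(hsv[...,0]>18)&(hsv[...,0]<35)&(hsv[...,1]>120)&(abs(z-90)<4)&(P[...,0]>550)
    print('cap top',cv2.minEnclosingCircle(P[y][:,:2].astype(np.float32)),np.median(z[y]))
rows([690.5,4.5,150],F0)
E
```

```text
tcp [505.8 -80.5 199.3] n 521 circle tool xy [ 0.5 -0.8] r 16.7 rect [ 0.8 -0.8] [32.6 32.7] world [505.  -80.2 199.3] err [ 0.1 -0.2  0.1]
top rim -19.4 -0.3 105.8 46
top rim 18.0 1.1 105.8 44
top rim 60.2 -1.0 105.6 42
cap top ((690.7459106445312, 3.2290735244750977), 18.012643814086914) 90.24512951791863
side rim -60.6 0.1 103.8 102
side rim -16.3 0.3 104.0 101
side rim 21.0 2.3 103.7 112
side rim 64.9 1.0 103.7 117
cap top ((690.28857421875, 4.324255466461182), 18.366779327392578) 90.05149728776735
[[[5, 33, 11, 0, -0, 0], [6, 34, 12, 0, -0, 0], [5, 33, 11, 0, -0, 0], [6, 33, 12, 0, -0, 0], [5, 34, 11, 0, -0, 0]]]
[[[6, 33, 11, 0, -0, 0]]]
end [690.6   4.8 131.5] err [0.1 0.3 0.5] [ 0.2 -0.1  0.1]
```

View pics/top20.png

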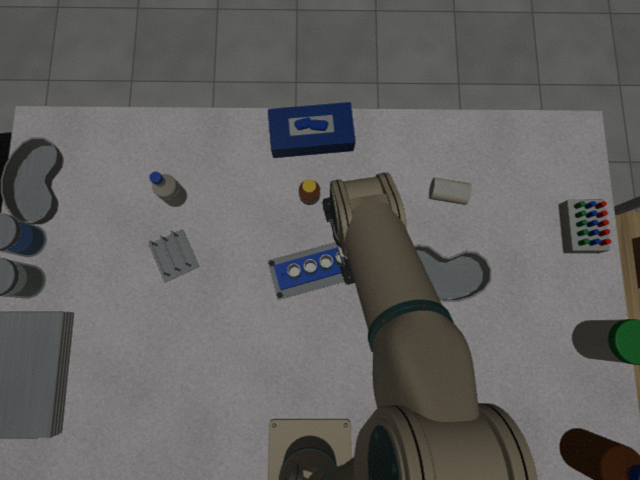

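All four pots stand in their wells with rims at about 103.7 mm; the bottle is at (309,190). Now the cap.

Emit:
jog_arm:
  targets:
    - [[5,33,8,0,0,0],[6,34,8,0,0,0],[5,33,8,0,0,0],[6,33,8,0,0,0],[5,34,8,0,0,0]]

```text
t: 57.25
tcp_pos: [658.7, -9.0, 154.5]
eef_rot: [-0.003, 0.604, 0.797, -0.0]
force: [-0.2, -0.4, 0.6]
width: 94.1
grip_force: 0.0
```

Emit:
jog_arm:
  targets:
    - [[6,33,20,0,0,0],[0,0,0,0,0,0],[0,0,0,0,0,0]]

```text
t: 57.55
tcp_pos: [687.2, 5.5, 134.3]
eef_rot: [-0.003, 0.604, 0.797, -0.001]
force: [-0.0, -0.6, -0.5]
width: 93.9
grip_force: 0.0
```

```bash
python3 pot.py 90
```

```text
[ 0.16  0.79 -0.38  1.45  0.32  0.97 -0.03] 93.88303522550525
tcp [687.2   5.5 134.3] n 2903 circle tool xy [-2.9  5.1] r 18.8 rect [-3.   4.9] [37.2 36.8] world [692.9   4.  134.3] err [-0.3 -0.2  0.2]
```

Emit:
jog_arm:
  targets:
    - [[-2.9,4.9,15,0,0,0],[0,0,15,0,0,0],[0,0,6,0,0,0],[0,0,0,0,0,0],[0,0,0,0,0,0]]

```text
t: 58.1
tcp_pos: [694.3, 3.7, 101.1]
eef_rot: [-0.002, 0.605, 0.797, 0.001]
force: [-0.2, 0.5, -0.8]
width: 94.2
grip_force: 0.0
```

```bash
python3 pot.py 90
```

```text
[ 0.16  0.83 -0.37  1.46  0.34  0.92 -0.04] 94.23179291190164
tcp [694.3   3.7 101.1] n 3901 circle tool xy [ 0.9 -1.7] r 18.8 rect [ 0.8 -1.6] [36.8 37.4] world [692.4   4.1 101.1] err [-0.  -0.2  0.1]
```

Emit:
jog_arm:
  targets:
    - [[0.6,-1.5,10,0,0,0],[0,0,10,0,0,0],[0,0,5,0,0,0],[0,0,0,0,0,0],[0,0,0,0,0,0]]

```text
t: 58.65
tcp_pos: [692.8, 4.1, 75.9]
eef_rot: [-0.002, 0.604, 0.797, 0.001]
force: [0.2, 0.1, 0.6]
width: 94.2
grip_force: 0.0
```

```bash
python3 pot.py 90
```

```text
[ 0.15  0.86 -0.36  1.48  0.35  0.87 -0.05] 94.23214732274027
tcp [692.8   4.1  75.9] n 4997 circle tool xy [ 0.1 -0.3] r 18.9 rect [ 0.2 -0.3] [37.1 37.2] world [692.4   4.2  75.9] err [-0.  -0.2  0.1]
```

Centred to 0.3 mm. I grip and lift the cap, then look for the dish.

Emit:
jog_arm:
  targets:
    - [[0,0,1,0,0,0],[0,0,0,0,0,0],[0,0,0,0,0,0],[0,0,0,0,0,0],[0,0,0,0,0,0]]
  gripper: 255

```text
t: 59.2
tcp_pos: [692.9, 4.1, 75.2]
eef_rot: [-0.001, 0.604, 0.797, 0.001]
force: [-0.3, -0.1, -0.2]
width: 57.6
grip_force: 0.0
```

Emit:
jog_arm:
  targets:
    - [[0,0,0,0,0,0],[0,0,0,0,0,0],[0,0,0,0,0,0],[0,0,0,0,0,0],[0,0,0,0,0,0]]

```text
t: 59.7
tcp_pos: [692.8, 4.1, 75.1]
eef_rot: [-0.001, 0.604, 0.797, 0.001]
force: [-0.3, -0.4, 0.4]
width: 35.6
grip_force: 30.0
```

Emit:
jog_arm:
  targets:
    - [[0,0,-5,0,0,0],[0,0,-8,0,0,0],[0,0,-12,0,0,0],[0,0,-30,0,0,0],[0,0,-40,0,0,0]]

```text
t: 60.2
tcp_pos: [691.8, 3.6, 170.4]
eef_rot: [-0.003, 0.604, 0.797, -0.0]
force: [-0.1, 0.3, -0.4]
width: 35.7
grip_force: 30.0
```

```bash
python3 - <<'E'
from go import *
from h import *
s,p,r=cur();print(p,s['width'],s['grip_force'])
for n in('top','side'):
    pic,d,m=snap(n,n+'21.png');P=cloud(d,m);X,Y,z=P[...,0],P[...,1],P[...,2]
    k=(d>0)&(z>25)&(z<55)&(X>330)&(X<620)&(Y<-210)&(Y>-500)
    q=P[k][:,:2].astype(np.float32); rc=cv2.minAreaRect(q); print(n,'dish',np.round(rc[0],1),np.round(rc[1],1),rc[2],len(q))
    np.savez(n+'21.npz',P=P,d=d)
    b=(d>0)&(abs(X-692)<40)&(abs(Y-4)<40)&(z>15)&(z<90); print('bottle',np.round(cv2.minAreaRect(P[b][:,:2].astype(np.float32))[0],1),np.percentile(z[b],98).round(1))
E
```

```text
[691.75615799   3.60974058 170.39463567] 35.67289245907545 30.00010399147868
top dish [ 479.2 -400.5] [154.8 145.4] 11.480508804321289 447
bottle [679.7  13.8] 58.9
side dish [ 464.3 -352.5] [242.4 139.1] 82.4278335571289 1082
bottle [688.   8.] 85.5
```

View pics/side21.png

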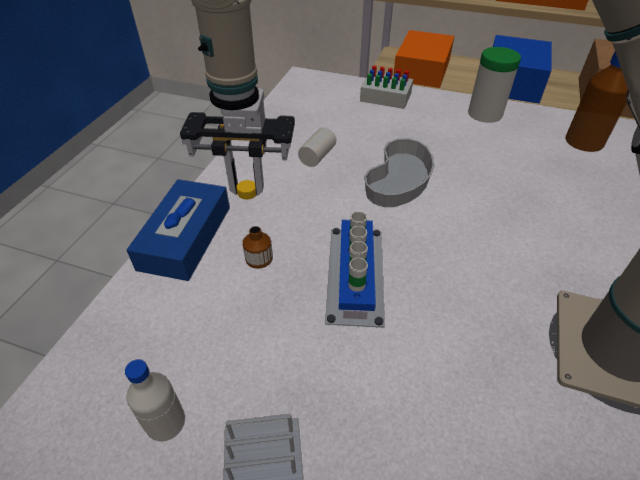

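The side view shows the cap held between the fingers at (246,190), the bottle standing open at (257,248) and the pots in a row in the plate. Now the middle of the dish's trough.

```bash
python3 - <<'E'
from go import *
P=np.load('side21.npz')['P'].reshape(-1,3)
from h import cloud
z0=np.load('top0.npz');Q=cloud(z0['d'],{k:z0[k] for k in('intrinsics','R','t')}).reshape(-1,3)
import cv2
g=np.zeros((300,300),np.uint8) # x 320..620, y -500..-200
for A in (P,Q):
    k=(A[:,2]>32)&(A[:,2]<55)&(A[:,0]>330)&(A[:,0]<610)&(A[:,1]>-495)&(A[:,1]<-205); a=A[k]
    g[(a[:,0]-320).astype(int),(a[:,1]+500).astype(int)]=255
g=cv2.morphologyEx(g,cv2.MORPH_CLOSE,np.ones((15,15)))
c,_=cv2.findContours(g,cv2.RETR_EXTERNAL,cv2.CHAIN_APPROX_NONE); c=max(c,key=cv2.contourArea)
f=np.zeros_like(g); cv2.drawContours(f,[c],-1,255,-1)
D=cv2.distanceTransform(f,cv2.DIST_L2,5)
for y in range(-440,-260,20):
    col=D[:,y+500]; i=col.argmax(); print('y',y,'best x',320+i,'dist',col[i].round(1))
print(cv2.contourArea(c))
s,p,r=cur()
rows([450,-352,150],F0)
E
```

```text
y -440 best x 472 dist 35.8
y -420 best x 471 dist 53.5
y -400 best x 461 dist 56.5
y -380 best x 456 dist 57.4
y -360 best x 453 dist 59.0
y -340 best x 456 dist 58.3
y -320 best x 464 dist 56.9
y -300 best x 478 dist 56.8
y -280 best x 489 dist 45.0
26104.0
[[[-25, -30, 4, 0, -0, 0], [-25, -31, 4, 0, -0, 0], [-26, -30, 4, 0, -0, 0], [-25, -31, 3, 0, -0, 0], [-25, -30, 4, 0, -0, 0]]]
[[[-25, -30, 4, 0, -0, 0], [-25, -31, 4, 0, -0, 0], [-26, -30, 4, 0, -0, 0], [-25, -31, 4, 1, -0, 0], [-25, -30, 4, -0, -0, 0]]]
[[[-25, -30, 4, -0, -0, 0]]]
end [ 450.3 -351.8  131.5] err [0.3 0.2 0.5] [-0.3 -0.1  0.1]
```

Emit:
jog_arm:
  targets:
    - [[-25,-30,0,0,0,0],[-25,-31,0,0,0,0],[-26,-30,0,0,0,0],[-25,-31,0,0,0,0],[-25,-30,0,0,0,0]]

```text
t: 60.8
tcp_pos: [579.6, -159.8, 170.6]
eef_rot: [-0.001, 0.604, 0.797, 0.001]
force: [0.6, 0.4, 0.8]
width: 35.1
grip_force: 30.0
```

Emit:
jog_arm:
  targets:
    - [[-25,-30,0,0,0,0],[-25,-31,0,0,0,0],[-26,-30,0,0,0,0],[-25,-31,0,0,0,0],[-25,-30,0,0,0,0]]

```text
t: 61.3
tcp_pos: [467.1, -322.2, 170.2]
eef_rot: [-0.001, 0.604, 0.797, 0.001]
force: [-0.7, 0.1, -0.6]
width: 35.2
grip_force: 30.0
```

Emit:
jog_arm:
  targets:
    - [[-25,-30,10,0,0,0],[0,0,20,0,0,0],[0,0,20,0,0,0],[0,0,0,0,0,0],[0,0,0,0,0,0]]

```text
t: 61.8
tcp_pos: [446.2, -352.6, 120.0]
eef_rot: [-0.001, 0.604, 0.797, 0.001]
force: [0.1, 0.1, 0.1]
width: 35.6
grip_force: 30.0
```

```bash
python3 - <<'E'
from go import *
from h import *
s,p,r=cur();print(s['q'].round(2),p,s['width'],s['grip_force'])
pic,d,m=snap('side');P=cloud(d,m);X,Y,z=P[...,0],P[...,1],P[...,2]
k=(d>0)&(z>25)&(z<55)&(X>330)&(X<620)&(Y<-210)&(Y>-500)
rc=cv2.minAreaRect(P[k][:,:2].astype(np.float32)); print('dish',np.round(rc[0],1),np.round(rc[1],1),rc[2])
rows([454,-358,60],F0,res=.5)
E
```

```text
[ 0.88  0.65 -0.4   1.82  0.35  0.74  0.56] [ 446.20343672 -352.5962353   119.98322823] 35.59495908017622 29.999946914613247
dish [ 464.8 -351.3] [241.4 140.2] 82.53722381591797
[[[-3.5, 3, 39.5, 0, -0, 0], [-3.5, 2.5, 40, 0, -0, 0]]]
end [ 453.9 -357.8   41. ] err [-0.1  0.2 -0. ] [ 0.  -0.1  0.2]
```

Emit:
jog_arm:
  targets:
    - [[-3.5,3,39.5,0,0,0],[-3.5,2.5,30,0,0,0],[0,0,20,0,0,0],[0,0,0,0,0,0]]

```text
t: 62.25
tcp_pos: [452.2, -356.8, 28.6]
eef_rot: [-0.003, 0.604, 0.797, 0.001]
force: [-0.4, 0.3, -0.6]
width: 35.6
grip_force: 30.0
```

Emit:
jog_arm:
  targets:
    - [[0,0,12,0,0,0],[0,0,7,0,0,0],[0,0,3,0,0,0],[0,0,0,0,0,0]]

```text
t: 62.65
tcp_pos: [452.9, -357.8, 8.0]
eef_rot: [-0.001, 0.604, 0.797, 0.001]
force: [-0.5, -0.2, -1.0]
width: 35.5
grip_force: 30.0
```

Rim is about 2–3 mm above the floor. One more millimetre, then open only partway so the fingers stay clear of the walls, and lift.

Emit:
jog_arm:
  targets:
    - [[0,0,1.5,0,0,0],[0,0,0,0,0,0]]

```text
t: 62.85
tcp_pos: [453.0, -357.8, 6.6]
eef_rot: [-0.001, 0.605, 0.797, 0.001]
force: [0.6, 0.5, -0.4]
width: 35.4
grip_force: 30.0
```

Emit:
jog_arm:
  targets:
    - [[0,0,0,0,0,0],[0,0,0,0,0,0],[0,0,0,0,0,0],[0,0,0,0,0,0],[0,0,0,0,0,0]]
  gripper: 115

```text
t: 63.35
tcp_pos: [452.8, -357.7, 6.4]
eef_rot: [-0.001, 0.604, 0.797, 0.001]
force: [-0.4, 0.2, 1.1]
width: 51.6
grip_force: 0.0
```

Emit:
jog_arm:
  targets:
    - [[0,0,-15,0,0,0],[0,0,-40,0,0,0],[0,0,-45,0,0,0],[0,0,-45,0,0,0],[0,0,-45,0,0,0]]

```text
t: 63.85
tcp_pos: [452.9, -358.0, 199.3]
eef_rot: [-0.001, 0.604, 0.797, 0.001]
force: [-0.0, -1.7, -0.8]
width: 51.4
grip_force: 0.0
```

Emit:
jog_arm:
  targets:
    - [[0,-30,-30,0,0,0],[0,0,0,0,0,0],[0,0,0,0,0,0]]

```text
t: 64.15
tcp_pos: [423.9, -366.9, 227.6]
eef_rot: [-0.001, 0.605, 0.796, 0.001]
force: [-0.9, -0.5, 0.1]
width: 51.7
grip_force: 0.0
```

```bash
python3 - <<'E'
from go import *
from h import *
s,p,r=cur();print(s['t'],p,s['width'])
for n in('side','top'):
    pic,d,m=snap(n,n+'22.png');P=cloud(d,m);X,Y,z=P[...,0],P[...,1],P[...,2]
    hsv=cv2.cvtColor(pic,cv2.COLOR_RGB2HSV); y=(hsv[...,0]>18)&(hsv[...,0]<35)&(hsv[...,1]>120)&(d>0)&(z<120)&(X>350)&(X<800)&(abs(Y)<500)
    if y.sum(): print(n,'cap',np.median(P[y],0).round(1),y.sum(),np.percentile(z[y],95).round(1))
    k=(d>0)&(z>25)&(z<55)&(X>330)&(X<620)&(Y<-210)&(Y>-500); print('dish',np.round(cv2.minAreaRect(P[k][:,:2].astype(np.float32))[:2][0],1))
    U=(P-[486.8,-19,0])@ub;W=(P-[486.8,-19,0])@wb
    k=(d>0)&(abs(U)<105)&(abs(W)<25)&(abs(z-103)<6)
    c,l,st,_=cv2.connectedComponentsWithStats(k.astype(np.uint8))
    for i in range(1,c):
        if st[i,4]>15: print(n,'rim',np.median(U[l==i]).round(1),np.median(W[l==i]).round(1),np.percentile(z[l==i],90).round(1))
E
```

```text
64.15 [ 423.93986155 -366.87322717  227.57411299] 51.658766315272615
side cap [ 451.  -350.6   19.9] 174 23.1
dish [ 464.5 -353.3]
side rim -62.7 0.1 103.6
side rim -18.6 0.3 103.8
side rim 20.1 0.9 103.7
side rim 64.2 1.0 104.1
top cap [ 450.9 -355.6   20.4] 158 24.2
dish [ 466.3 -351.3]
top rim -63.7 -1.7 104.7
top rim -19.5 -0.4 105.3
top rim 17.9 -1.1 105.0
top rim 59.1 0.2 105.3
```

View pics/side22.png

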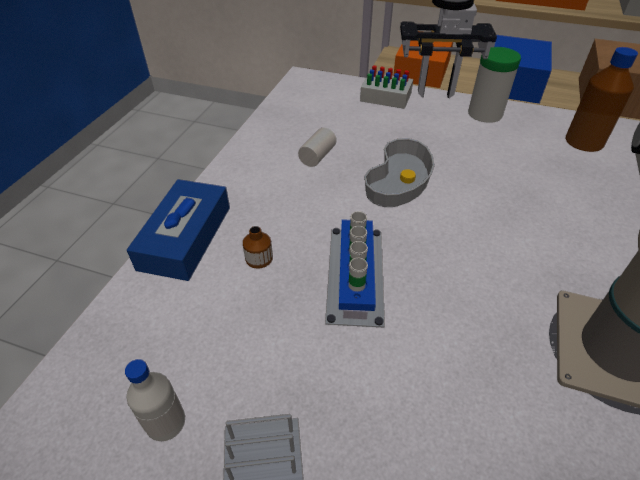

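The cap lies in the dish at (408,176), all four pots stand in the plate, the bottle stands at (257,250), and the spray and gauze haven't moved. I hand in the job.

```bash
python3 -c "
from bench import bot
print(bot.hand_in())"
```

```text
the job is handed in; nothing more can be done
None
```

The job is handed in, with no verdict returned: the plate is turned over and seated wells-up, all four pots stand in their own wells, and the cap lies in the kidney dish; the bottle, spray bottle and gauze roll show no displacement in the last pictures.

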